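# Put the stacked sharpening stones back in their cases

## Task

The sharpening stones have been left in a stack on the carving bench, beside their open wooden cases. Take the stack apart from the top down, one stone after another, and put each into the case cut for it - the round stone in the round case, the short, middle and long stones in the cases of their own length - lowered all the way without dropping or tipping it, so that it lies flat on the floor of the recess. Leave the oil bottle and the wax tin where they stand.

Things in the scene. Friction and masses are not known exactly. Their poses are not given: they have to be found in the camera images.
- puck: Grey two-layer round sharpening stone, a disc 64 mm in diameter and 26 mm thick, top of the stack, about 0.19 kg. Origin: centre of its underside, z up. Wider than the short stone under it; grip it across the stack's width (the short stone's y), fingertips some 10 mm above its underside so that they clear its case's rim.
- short_stone: Grey two-layer sharpening stone, a plain bar 110 mm long (x), 40 mm wide (y), 22 mm thick (z). Origin: centre of its underside, z up. Third from the bottom of the stack, under the round stone; about 0.22 kg. Grip it across its width at mid-length, fingertips some 10 mm above its underside so that they clear the case's rim.
- mid_stone: Grey two-layer sharpening stone, a plain bar 150 mm long (x), 50 mm wide (y), 25 mm thick (z). Origin: centre of its underside, z up. Second from the bottom of the stack; about 0.42 kg. Grip it across its width at mid-length, fingertips some 10 mm above its underside so that they clear the case's rim.
- long_stone: Grey two-layer sharpening stone, a plain bar 200 mm long (x), 60 mm wide (y), 28 mm thick (z). Origin: centre of its underside, z up. Bottom of the stack, lying on the bench; about 0.75 kg. Each stone lies within 7 degrees and 7 mm of the one under it. Grip it across its width at mid-length, fingertips some 10 mm above its underside so that they clear the case's rim.
- round_case: The round stone's wooden case, fixed to the bench: a low turned dish 100 mm across, 17 mm high, with a round recess 78 mm across (7 mm of play all round). Origin at the centre of its underside on the bench, z up. The recess floor is 10 mm above the origin; the rim stands 7 mm above the floor, without notches.
- short_case: Open wooden case of the short stone, fixed to the bench: a block 146 x 76 mm, 17 mm high, with a recess 124 x 54 mm in its top (7 mm play all round the stone). Origin: centre of its underside, on the bench; x along its length, z up. Recess floor 10 mm above the origin, rim 7 mm above the floor; each long rim has a 60 mm wide notch at mid-length, open down to the floor.
- mid_case: Open wooden case of the middle stone, fixed to the bench: a block 186 x 86 mm, 17 mm high, with a recess 164 x 64 mm in its top (7 mm play all round the stone). Origin: centre of its underside, on the bench; x along its length, z up. Recess floor 10 mm above the origin, rim 7 mm above the floor; each long rim has a 60 mm wide notch at mid-length, open down to the floor.
- long_case: Open wooden case of the long stone, fixed to the bench: a block 236 x 96 mm, 17 mm high, with a recess 214 x 74 mm in its top (7 mm play all round the stone). Origin: centre of its underside, on the bench; x along its length, z up. Recess floor 10 mm above the origin, rim 7 mm above the floor; each long rim has a 60 mm wide notch at mid-length, open down to the floor.
- oil_bottle: Loose amber bottle of honing oil, 44 mm across and 115 mm tall with a black cap, standing among the cases; not to be disturbed. Origin at the centre of its underside, z up.
- wax_tin: Loose round metal tin of wax, 75 mm across and 28 mm tall, standing among the cases; not to be disturbed. Origin at the centre of its underside, z up.
Things that resemble listed ones, but are neither listed nor needed, are in the scene too. Leave any pink or red look-alike of the short_stone alone.

How it is judged:
By the outcome, as a careful person would: the job done as asked, in the order asked, and still so for the second after the job is handed in, with the robot touching nothing.
It also fails if it takes over 120 s, if anything falls off the work surface, if the arm or the gripper's body presses on something with over 40 N, if the wrist force passes 120 N, or if a joint passes its speed limit or range.

## Robot

A 6-joint arm with a two-finger parallel gripper is mounted at the origin on the work surface. World frame = base frame: x ahead of the robot, y to its left, z up, the work surface at z = 0. Lengths are in m, angles in rad, forces in N, time in s.
With the tool pointing down it reaches from about 0.375 to 0.9 m from the base axis. Payload 3.1 kg.
Tool frame: the origin (TCP) lies at the very end of the fingers, on their centre line; the grasp point (between the pads) lies 19 mm behind it (robot.hold_point_z is the z of the grasp point in the tool frame, in m); z points along the fingers, y is the direction in which the jaws open and shut (so a half turn about z gives the same grasp; the last joint's range is limited). The gripper opens to 87 mm and grips with 3 to 60 N. Pads are 19 mm wide; open, the fingers measure 117 mm over their backs; the gripper's body (75 mm by 190 mm) begins 51 mm behind the grasp point.
Start: joints at [1.018, 0.527, 1.433, -0, 1.181, -0.178], TCP at [0.228, 0.582, 0.223] pointing down, gripper open.
Joint ranges: [-3.08, 3.08], [-0.75, 2.2], [0.22, 2.44], [-1.43, 4.57], [0, 2.65], [-2.85, 2.85]. Speed limits (rad/s): [2.79, 2.79, 3.14, 3.14, 3.14, 3.14].

## Interface

Orientations are given as a unit quaternion [x, y, z, w].
In Python, from rig import robot, viewer, spotter gives the robot as it stands.
- The arm moves only by the shell command python3 -m crank 'ROWS' [FORCE]. ROWS is text: rows parted by semicolons, each of 7 numbers parted by spaces: the turn, a rotation vector about the tool's x, y, z in units of 5 degrees (1.0 is 5 degrees), then the shift along the tool's x, y, z in units of 40 mm (1.0 is 40 mm), then the gripper's target within -1 to 1 (shut at 1, half-way at 0, fully open at -1). A call has 1 to 5 rows; each row shifts and turns the pose as measured when the row begins, along the tool's axes as they then stand; what a row does not reach is not made up. A row lasts 1/8 s, in which the tool goes at most 62.5 mm and 10.7 degrees, less where a joint would pass 70% of its speed; a pose out of reach is approached as far as the arm can. A call is refused whole if a number of a shift passes 1 or a number of a turn 1, either way. A call with a gripper value outside its range is refused whole. The fingers move at their own pace and stop on an object; FORCE is the grip in N (left out, the last holds). Time passes only in rows, so rows that do not move let the fingers close. It gives the time, the measured TCP pose, the force and the opening at its end, in the units of the state.
- robot.get_obs(): the state, without advancing time (a new reading comes with each control period).
- viewer.camera(name): name is "side" or "top"; returns a dict with "img" (420x560x3 uint8, red, green, blue), "camera_matrix" (3x3 intrinsics, pixels), "distortion" ([k1, k2, p1, p2, k3] as OpenCV has them; the pictures are not rectified), "xyz" and "attitude" of the camera in the world. Camera axes: x right, y down, z forward; pixel columns grow to the right and rows downward; lengths in m; the calibration is good to about 2 mm. A picture is of the moment at which its call begins. There is no depth.
- robot.hand_in(): hands the job in, once; it reports no verdict.
Trained networks look in a picture, given as the dict that the camera call returned (one of the last four; its "shot" number tells which), for a name from the list of things; names that differ only in an ending like _2 or _b are one class to them, and where a whole thing is asked for, a point or a joint stands for the part that bears it (a point fixed in the world has none). Each returns a list of dicts, best first, with "score" (0 to 1); they miss things now and then, are a little off and sometimes report something else, mostly with a low value. They report only what shows in the picture. A call takes as long as a camera call. They do not tell look-alikes from the thing itself.
- spotter.boxes_of(name, picture): "at" ([x, y, z] in m, in the coordinates of the camera as it stood for that picture, good to about 4 mm: the middle of the surface that is visible of it).
The state is a dict: "time": time; "q": joint angles; "joint_velocities": joint speeds; "joint_torque": joint torques, N m; "position": TCP position; "tool_rot": TCP orientation; "ft_force": force on the tool from outside, world axes, zero at the start; "moment": the same for the moment, N m; "grip_width": finger opening in m.
Only numpy, scipy, OpenCV 4.12 (cv2) and the standard library are available. Lean on these libraries where they do the work, as an engineer would, in place of code of your own. Each camera call takes 0.05 s, during which the arm holds its last target.

## Working session

There is one attempt and no reset: what is moved stays moved. The work goes in short steps, Python scripts to look and compute and a shell command to move; the robot and the scene stay as the last step left them, time stands still between calls to the robot, and variables do not carry over. Pictures are saved under pics/ and viewed, and the job is handed in when it is done.

```bash
ls; mkdir -p pics; python3 - <<'E'
from rig import robot, viewer, spotter
import cv2
for n in ("top","side"):
    p=viewer.camera(n); cv2.imwrite(f"pics/{n}0.png",p["img"][:,:,::-1])
    print(n,p["camera_matrix"],p["distortion"],p["xyz"],p["attitude"],p["shot"])
    for k in "puck short_stone mid_stone long_stone round_case short_case mid_case long_case oil_bottle wax_tin".split():
        print(k,[(d["score"],d["at"]) for d in spotter.boxes_of(k,p)])
print(robot.get_obs(), robot.hold_point_z)
E
```

```text
pics
top [[465.63613795   0.         263.90747907]
 [  0.         465.63613795 210.76576898]
 [  0.           0.           1.        ]] [-0.13694203  0.          0.          0.          0.        ] [ 0.39808903 -0.0028208   0.97436229] [ 0.71506736 -0.69701193  0.03216601 -0.04264248] 1
puck [(0.69, [0.3122, -0.0557, 0.88])]
short_stone [(0.85, [0.1654, 0.193, 0.9333]), (0.83, [0.3077, -0.0874, 0.9105]), (0.76, [0.3317, 0.1437, 0.9342])]
mid_stone [(0.56, [0.3006, -0.0851, 0.9289])]
long_stone [(0.89, [0.2967, -0.0386, 0.9494]), (0.55, [0.3067, -0.0841, 0.9096])]
round_case [(0.78, [-0.1395, -0.126, 0.9856])]
short_case [(0.93, [0.1738, -0.1532, 0.983]), (0.24, [-0.2847, -0.1035, 0.9863])]
mid_case [(0.94, [-0.2809, -0.1041, 0.9827])]
long_case [(0.68, [0.0199, -0.0335, 0.974])]
oil_bottle [(0.69, [-0.1454, 0.037, 0.8986])]
wax_tin [(0.73, [0.1583, 0.0372, 0.9447])]
side [[525.20263339   0.         275.72541021]
 [  0.         525.20263339 213.85152729]
 [  0.           0.           1.        ]] [-0.12471434  0.          0.          0.          0.        ] [-0.27897718 -0.85587708  0
[... 703 characters left out ...]
q': array([ 1.01850244e+00,  5.27501759e-01,  1.43267811e+00,  1.91093168e-05,
        1.18140925e+00, -1.78479258e-01]), 'joint_velocities': array([ 1.64867648e-03, -2.26870152e-04, -1.43846995e-04, -4.30097534e-06,
       -1.01737287e-03, -4.18171512e-04]), 'joint_torque': array([ 9.14426564e-04, -4.40027440e+01, -1.76988548e+01,  6.35591405e-02,
        5.04069740e-02, -1.07019520e-05]), 'position': array([0.2281795 , 0.58184485, 0.2225543 ]), 'tool_rot': array([ 1.85824531e-01,  9.82582945e-01,  4.80928456e-06, -7.62432879e-06]), 'ft_force': array([-0.77931271,  0.30783693,  0.1384404 ]), 'moment': array([ 0.02834038, -0.01693233,  0.00079899]), 'grip_width': 0.08702808586096981} -0.0187
```

View pics/top0.png

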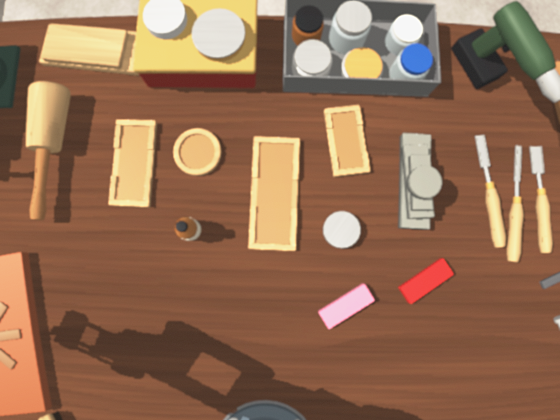

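View pics/side0.png

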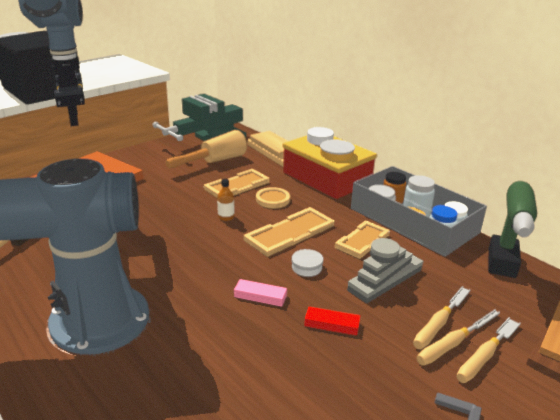

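The top view shows the cases at (132,163) mid, (197,151) round, (274,193) long and (347,140) short. The stack is at (418,180), the tin at (342,230), the bottle at (188,229), and pink and red decoys at (347,306) and (426,280). Next I'll make orthophotos at the relevant heights.

```bash
cat > h.py <<'E'
import numpy as np, cv2
from scipy.spatial.transform import Rotation as R
from rig import robot, viewer, spotter
def proj(p,X):
    X=np.asarray(X,float).reshape(-1,3); Rm=R.from_quat(p["attitude"]).as_matrix()
    Xc=(X-p["xyz"])@Rm
    uv,_=cv2.projectPoints(Xc,np.zeros(3),np.zeros(3),np.array(p["camera_matrix"]),np.array(p["distortion"]))
    return uv[:,0]
def ray(p,uv,z):
    n=cv2.undistortPoints(np.array(uv,float).reshape(-1,1,2),np.array(p["camera_matrix"]),np.array(p["distortion"]))[:,0]
    d=np.c_[n,np.ones(len(n))]@R.from_quat(p["attitude"]).as_matrix().T
    o=np.array(p["xyz"]); t=(z-o[2])/d[:,2]; return o+d*t[:,None]
def ortho(p,cx,cy,w,h,z,s=3):
    # image: up=+x, left=+y ; s px per mm ; w (y extent), h (x extent) in mm
    W,H=int(w*s),int(h*s)
    uu,vv=np.meshgrid(np.arange(W),np.arange(H))
    y=cy-(uu-W/2)/s/1000; x=cx-(vv-H/2)/s/1000
    m=proj(p,np.stack([x,y,0*x+z],-1).reshape(-1,3)).reshape(H,W,2).astype(np.float32)
    return cv2.remap(p["img"],m[...,0],m[...,1],cv2.INTER_CUBIC)
def rect(cx,cy,yaw,L,W,z):
    c,s=np.cos(yaw),np.sin(yaw)
    P=np.array([[1,1],[1,-1],[-1,-1],[-1,1]])*[L/2,W/2]
    return np.c_[cx+P[:,0]*c-P[:,1]*s,cy+P[:,0]*s+P[:,1]*c,np.full(4,z)]
def world(p,at): return R.from_quat(p["attitude"]).apply(at)+p["xyz"]
E
python3 - <<'E'
from h import *
for n in ("top","side"):
    p=viewer.camera(n); import pickle; pickle.dump(p,open(n+".pkl","wb"))
    for k in "puck short_stone mid_stone long_stone round_case short_case mid_case long_case oil_bottle wax_tin".split():
        print(n,k,[(d["score"],world(p,d["at"]).round(3)) for d in spotter.boxes_of(k,p)])
    if n=="top":
        im=p["img"][:,:,::-1]
        cv2.imwrite("pics/c1.png",cv2.resize(im[95:255,100:380],None,fx=2.8,fy=2.8,interpolation=cv2.INTER_CUBIC))
        cv2.imwrite("pics/c2.png",cv2.resize(im[125:240,380:465],None,fx=5,fy=5,interpolation=cv2.INTER_CUBIC))
    else:
        cv2.imwrite("pics/c3.png",cv2.resize(p["img"][220:310,330:440,::-1],None,fx=6,fy=6,interpolation=cv2.INTER_CUBIC))
E
```

```text
top puck [(0.6, array([ 0.551, -0.297,  0.104]))]
top short_stone [(0.72, array([ 0.591, -0.294,  0.076])), (0.59, array([ 0.31 , -0.158,  0.026])), (0.21, array([ 0.465, -0.147,  0.027]))]
top mid_stone [(0.56, array([ 0.589, -0.285,  0.053]))]
top long_stone [(0.82, array([ 0.545, -0.283,  0.03 ]))]
top round_case [(0.88, array([0.623, 0.159, 0.014]))]
top short_case [(0.64, array([ 0.657, -0.154,  0.012]))]
top mid_case [(0.73, array([ 0.589, -0.292,  0.073]))]
top long_case [(0.59, array([ 0.535, -0.004,  0.008]))]
top oil_bottle [(0.97, array([0.45 , 0.158, 0.084]))]
top wax_tin [(0.6, array([ 0.464, -0.15 ,  0.024])), (0.57, array([ 0.548, -0.283,  0.029]))]
side puck [(0.56, array([ 0.546, -0.305,  0.103]))]
side short_stone [(0.73, array([ 0.305, -0.166,  0.02 ])), (0.72, array([ 0.521, -0.317,  0.071])), (0.56, array([ 0.359, -0.327,  0.025]))]
side mid_stone [(0.64, array([ 0.548, -0.303,  0.102])), (0.55, array([ 0.52 , -0.32 ,  0.046])), (0.51, array([ 0.453, -0.154,  0.032]))]
side long_stone [(0.73, array([ 0.545, -0.303,  0.1  ])), (0.7, array([ 0.526, -0.333,  0.019]))]
side round_case [(0.6, array([0.62 , 0.154, 0.009]))]
side short_case [(0.56, array([ 0.646, -0.164,  0.011]))]
side mid_case [(0.86, array([0.614, 0.296, 0.013])), (0.5, array([ 0.523, -0.319,  0.044]))]
side long_case [(0.84, array([ 0.53 , -0.009,  0.014]))]
side oil_bottle [(0.59, array([0.449, 0.156, 0.058]))]
side wax_tin [(0.86, array([ 0.454, -0.151,  0.032]))]
```

View pics/c1.png

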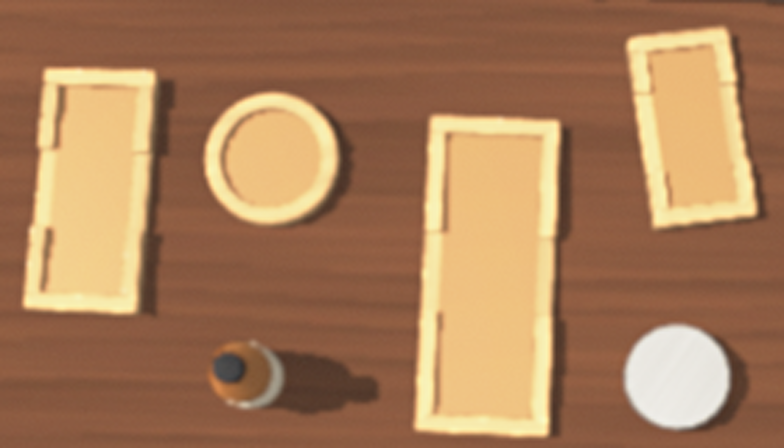

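View pics/c2.png

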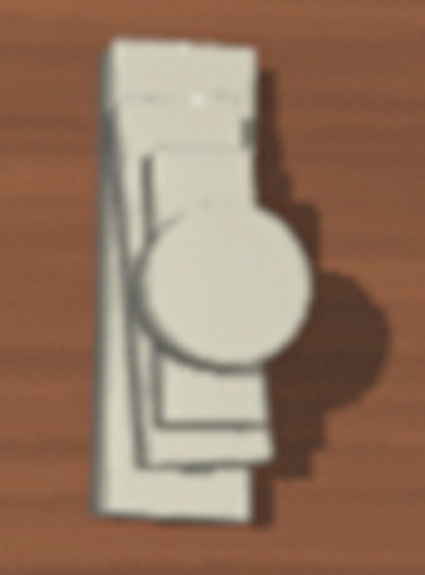

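View pics/c3.png

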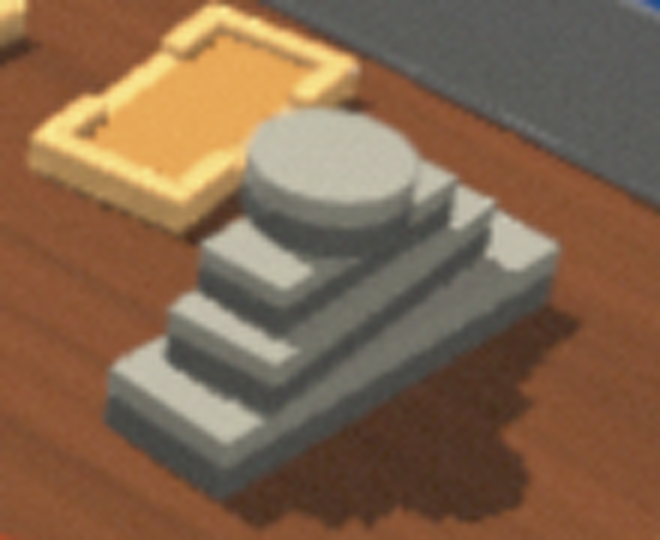

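```bash
cat > fit.py <<'E'
from h import *
import pickle
from scipy.optimize import least_squares
T=pickle.load(open("top.pkl","rb")); S=pickle.load(open("side.pkl","rb"))
f2=lambda a:(np.array(a)+.5)/5-.5+[380,125]
f1=lambda a:(np.array(a)+.5)/2.8-.5+[100,95]
f3=lambda a:(np.array(a)+.5)/6-.5+[330,220]
# corner idx: 0=+x+y(UL) 1=+x-y(UR) 2=-x-y(LR) 3=-x+y(LL)
obs={
'long_stone':(.2,.06,.028,f2([(115,38),(256,48),(250,522),(100,514)]),[0,1,2,3],f3([(113,375),(228,445),(557,245)]),[3,2,1]),
'mid_stone':(.15,.05,.053,f2([(118,100),(273,460),(138,466)]),[0,2,3],f3([(172,300),(275,362),(492,205)]),[3,2,1]),
'short_stone':(.11,.04,.075,f2([(150,152),(253,150),(268,423),(158,425)]),[0,1,2,3],f3([(203,240),(292,292),(455,182)]),[3,2,1]),
'mid_case':(.186,.086,.017,f1([(45,70),(156,72),(138,313),(24,306)]),[0,1,2,3],None,None),
'long_case':(.236,.096,.017,f1([(430,116),(560,121),(549,436),(415,431)]),[0,1,2,3],None,None),
'short_case':(.146,.076,.017,f1([(628,38),(727,28),(757,216),(654,227)]),[0,1,2,3],None,None)}
pose={}
for k,(L,W,z,a,ia,b,ib) in obs.items():
    def res(v,top=True,side=True):
        P=rect(v[0],v[1],v[2],L,W,z); r=[]
        if top: r.append(proj(T,P[ia])-a)
        if side and b is not None: r.append(proj(S,P[ib])-b)
        return np.concatenate(r).ravel()
    x0=[*ray(T,a,z).mean(0)[:2],0]
    v=least_squares(res,x0).x; pose[k]=v
    print(k,v.round(4),np.degrees(v[2]).round(2),'rms',res(v).std().round(2))
    if b is not None:
        for t,s in((1,0),(0,1)): q=least_squares(lambda v:res(v,t,s),x0).x; print('   ',q.round(4),np.degrees(q[2]).round(2))
print('puck',ray(T,f2([(228,284)]),.101),ray(S,f3([(332,152)]),.101))
print('rc',ray(T,f1([(272,158)]),.017))
def ov(p,off,wh,f,name):
    im=np.ascontiguousarray(cv2.resize(p["img"][off[1]:off[1]+wh[1],off[0]:off[0]+wh[0],::-1],None,fx=f,fy=f,interpolation=cv2.INTER_CUBIC))
    dr=lambda P,c:cv2.polylines(im,[np.int32((proj(p,P)-off+.5)*f-.5)],True,c,1)
    for k,v in pose.items(): dr(rect(*v,obs[k][0],obs[k][1],obs[k][2]),(0,0,255))
    t=np.linspace(0,6.28,40)
    for c,z,r in((PU,.101,.032),(RC,.017,.05)): dr(np.c_[c[0]+r*np.cos(t),c[1]+r*np.sin(t),0*t+z],(255,0,0))
    cv2.imwrite(name,im)
PU=ray(T,f2([(228,284)]),.101)[0]; RC=ray(T,f1([(272,158)]),.017)[0]
ov(T,(100,95),(280,160),2.8,"pics/o1.png"); ov(T,(380,125),(85,115),5,"pics/o2.png"); ov(S,(190,160),(250,150),3,"pics/o3.png")
E
python3 fit.py
```

```text
long_stone [ 0.5709 -0.3026 -0.0288] -1.65 rms 0.62
    [ 0.5706 -0.3022 -0.0365] -2.09
    [ 0.5712 -0.3025 -0.0127] -0.73
mid_stone [ 0.5664 -0.2987  0.0667] 3.82 rms 0.87
    [ 0.5655 -0.2987  0.063 ] 3.61
    [ 0.5686 -0.298   0.0687] 3.94
short_stone [ 0.5594 -0.2985  0.0369] 2.11 rms 0.77
    [ 0.5587 -0.2979  0.029 ] 1.66
    [ 0.5615 -0.2985  0.0465] 2.67
mid_case [ 0.5969  0.2963 -0.0181] -1.04 rms 0.43
long_case [ 0.5384 -0.0076 -0.0166] -0.95 rms 0.39
short_case [ 0.6549 -0.1582  0.143 ] 8.2 rms 0.38
puck [[ 0.55522729 -0.29742932  0.101     ]] [[ 0.55886815 -0.29583763  0.101     ]]
rc [[0.62274078 0.15768138 0.017     ]]
```

View pics/o1.png

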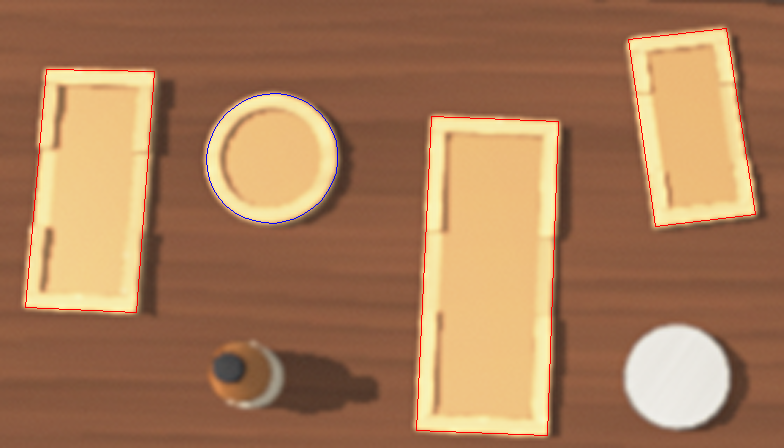

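View pics/o2.png

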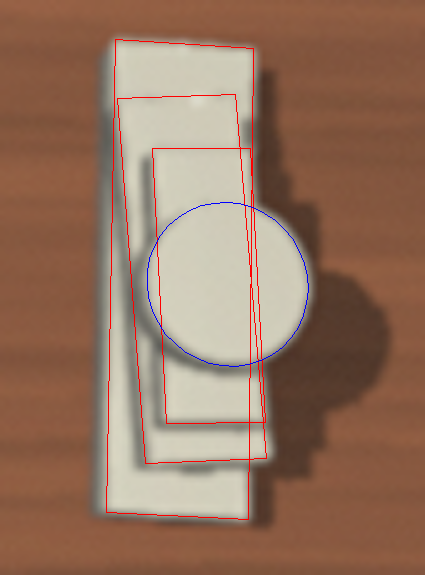

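View pics/o3.png

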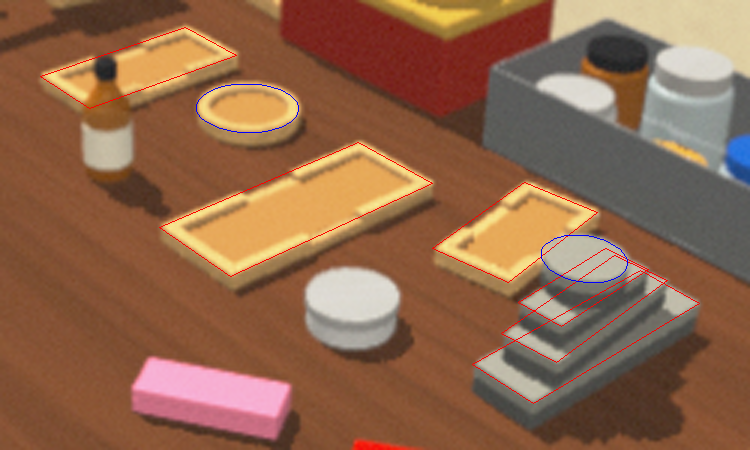

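```bash
cat > d.py <<'E'
import sys
from h import *
def delta(x,y,z,yaw):
    o=robot.get_obs(); Rm=R.from_quat(o["tool_rot"])
    c,s=np.cos(yaw),np.sin(yaw)
    tgt=R.from_matrix(np.array([[-c,-s,0],[-s,c,0],[0,0,-1]]).T @ np.eye(3) if 0 else np.column_stack([[-c,-s,0],[-s,c,0],[0,0,-1]]))
    rv=np.degrees((Rm.inv()*tgt).as_rotvec())/5
    sh=Rm.inv().apply(np.array([x,y,z])-o["position"])/.04
    print("turn",rv.round(2),"shift",sh.round(2),"pos",o["position"].round(4),"yaw",np.degrees(np.arctan2(-Rm.as_matrix()[1,0],-Rm.as_matrix()[0,0])).round(2),"F",o["ft_force"].round(1),"M",o["moment"].round(2),"grip",round(o["grip_width"],4),"t",o["time"])
if __name__=="__main__":
    a=list(map(float,sys.argv[1:])); delta(a[0],a[1],a[2],np.radians(a[3]))
E
python3 -m crank '0 0 -0.95 0 0 0 -1;0 0 -0.95 0 0 0 -1;0 0 -0.95 0 0 0 -1;0 0 -0.95 0 0 0 -1;0 0 -0.95 0 0 0 -1' 30; python3 d.py .557 -.297 .2 2.1
```

```text
time: 2.82
position: [0.2282, 0.5818, 0.2225]
tool_rot: [-0.027, 1.0, -0.0, 0.0]
ft_force: [0.4, -0.4, 0.2]
grip_width: 0.087
turn [-0.   0.   0.2] shift [ -7.02 -22.38   0.56] pos [0.2282 0.5818 0.2225] yaw 3.11 F [ 0.4 -0.4  0.2] M [ 0.01  0.01 -0.01] grip 0.087 t 2.825
```

```bash
python3 -m crank '0 0 0.2 -0.7 -1 0 -1;0 0 0 -0.7 -1 0 -1;0 0 0 -0.7 -1 0 -1;0 0 0 -0.7 -1 0 -1;0 0 0 -0.7 -1 0 -1' ;python3 -m crank '0 0 0 -0.7 -1 0 -1;0 0 0 -0.7 -1 0 -1;0 0 0 -0.7 -1 0 -1;0 0 0 -0.7 -1 0 -1;0 0 0 -0.7 -1 0 -1' ; python3 -m crank '0 0 0 0 -1 0 -1;0 0 0 0 -1 0 -1;0 0 0 0 -1 0 -1;0 0 0 0 -1 0 -1;0 0 0 0 -1 0 -1' ; python3 d.py .557 -.297 .2 2.1
```

```text
time: 3.45
position: [0.3791, 0.3865, 0.2228]
tool_rot: [-0.022, 1.0, 0.002, 0.001]
ft_force: [0.3, 0.5, 0.5]
grip_width: 0.0871
time: 4.08
position: [0.5331, 0.1864, 0.2238]
tool_rot: [-0.022, 1.0, 0.003, 0.003]
ft_force: [0.4, 0.3, 0.0]
grip_width: 0.0869
time: 4.7
position: [0.5456, -0.0209, 0.2235]
tool_rot: [-0.022, 1.0, 0.002, 0.006]
ft_force: [0.1, 0.6, -0.7]
grip_width: 0.0873
turn [0.05 0.13 0.08] shift [ 0.02 -6.91  0.55] pos [ 0.5456 -0.0209  0.2235] yaw 2.47 F [ 0.1  0.6 -0.7] M [ 0.06 -0.02 -0.03] grip 0.0873 t 4.7
```

```bash
python3 -m crank '0 0.1 0.1 0 -1 0 -1;0 0 0 0 -1 0 -1;0 0 0 0 -1 0 -1;0 0 0 0 -1 0 -1;0 0 0 0 -1 0 -1' ;python3 -m crank '0 0 0 0 -1 0.2 -1;0 0 0 0 -0.7 0.2 -1;0 0 0 0 0 0 -1' ; python3 d.py .557 -.297 .14 2.1
```

```text
time: 5.32
position: [0.553, -0.2278, 0.2233]
tool_rot: [-0.017, 1.0, 0.002, 0.002]
ft_force: [-0.5, -0.1, 0.2]
grip_width: 0.0869
time: 5.7
position: [0.5555, -0.3011, 0.2065]
tool_rot: [-0.015, 1.0, 0.002, 0.003]
ft_force: [-0.2, 0.2, -0.3]
grip_width: 0.0869
turn [ 0.04  0.07 -0.08] shift [-0.03  0.1   1.66] pos [ 0.5555 -0.3011  0.2065] yaw 1.7 F [-0.2  0.2 -0.3] M [-0.01  0.02 -0.01] grip 0.0869 t 5.7
```

```bash
python3 -m crank '0.04 0.07 -0.08 -0.03 0.1 0.8 -1;0 0 0 0 0 0.8 -1;0 0 0 0 0 0 -1' ; python3 d.py .557 -.297 .085 2.1
python3 - <<'E'
from h import *
p=viewer.camera("side"); cv2.imwrite("pics/s1.png",cv2.resize(p["img"][150:310,300:470,::-1],None,fx=3.5,fy=3.5,interpolation=cv2.INTER_CUBIC))
E
```

```text
time: 6.08
position: [0.5572, -0.2934, 0.142]
tool_rot: [-0.019, 1.0, 0.001, 0.0]
ft_force: [-0.6, -0.3, 0.3]
grip_width: 0.0872
turn [0.02 0.   0.02] shift [ 0.01 -0.09  1.43] pos [ 0.5572 -0.2934  0.142 ] yaw 2.2 F [-0.6 -0.3  0.3] M [ 0.04 -0.01 -0.07] grip 0.0872 t 6.075
```

View pics/s1.png

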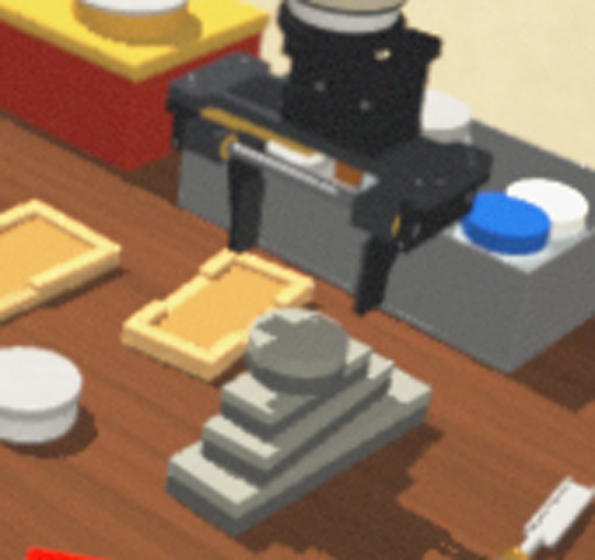

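The side view shows the open fingers, tips at about (243,245) and (368,305), spanning the puck at (298,345). Descending to grip.

```bash
python3 -m crank '0 0 0 0 -0.09 0.7 -1;0 0 0 0 0 0.72 -1;0 0 0 0 0 0 -1' 20; python3 d.py .557 -.297 .086 2.1
```

```text
time: 6.5
position: [0.5628, -0.298, 0.0921]
tool_rot: [-0.021, 1.0, -0.003, 0.006]
ft_force: [-0.1, 0.6, -0.4]
grip_width: 0.0869
turn [-0.07  0.13  0.05] shift [0.14 0.03 0.15] pos [ 0.5628 -0.298   0.0921] yaw 2.36 F [-0.1  0.6 -0.4] M [0.02 0.01 0.05] grip 0.0869 t 6.5
```

```bash
python3 -m crank '0 0.13 0.05 0.14 0.03 0.15 -1;0 0 0 0 0 0 -1;0 0 0 0 0 0 -1' 20; python3 d.py .557 -.297 .086 2.1
```

```text
time: 6.88
position: [0.5594, -0.2982, 0.0905]
tool_rot: [-0.019, 1.0, -0.005, 0.003]
ft_force: [0.9, 0.2, -0.4]
grip_width: 0.0869
turn [-0.13  0.06  0.01] shift [0.06 0.03 0.11] pos [ 0.5594 -0.2982  0.0905] yaw 2.13 F [ 0.9  0.2 -0.4] M [ 0.04 -0.02 -0.01] grip 0.0869 t 6.875
```

```bash
python3 -m crank '-0.13 0.06 0 0.06 0.03 0.11 -1;0 0 0 0 0 0 -1' 20; python3 d.py .557 -.297 .086 2.1
```

```text
time: 7.12
position: [0.5572, -0.2974, 0.0868]
tool_rot: [-0.019, 1.0, 0.0, 0.0]
ft_force: [0.4, 0.7, 0.2]
grip_width: 0.0872
turn [0.   0.01 0.01] shift [0.   0.01 0.02] pos [ 0.5572 -0.2974  0.0868] yaw 2.13 F [0.4 0.7 0.2] M [0.05 0.02 0.05] grip 0.0872 t 7.125
```

```bash
python3 -m crank '0 0 0 0 0 0.04 1;0 0 0 0 0 0 1;0 0 0 0 0 0 1;0 0 0 0 0 0 1;0 0 0 0 0 0 1' 20; python3 d.py .557 -.297 .086 2.1;python3 -m crank '0 0 0 0 0 0 1;0 0 0 0 0 0 1;0 0 0 0 0 0 1' 20; python3 d.py .557 -.297 .18 2.1
```

```text
time: 7.75
position: [0.5571, -0.2974, 0.0849]
tool_rot: [-0.018, 1.0, 0.0, 0.0]
ft_force: [0.4, -0.6, -0.4]
grip_width: 0.0635
turn [0.01 0.   0.  ] shift [ 0.    0.01 -0.03] pos [ 0.5571 -0.2974  0.0849] yaw 2.11 F [ 0.4 -0.6 -0.4] M [ 0.08  0.01 -0.  ] grip 0.0635 t 7.75
time: 8.12
position: [0.5572, -0.2974, 0.0849]
tool_rot: [-0.018, 1.0, 0.0, 0.0]
ft_force: [-0.5, -1.0, 0.1]
grip_width: 0.063
turn [0.01 0.   0.  ] shift [ 0.    0.01 -2.38] pos [ 0.5572 -0.2974  0.0849] yaw 2.11 F [-0.5 -1.   0.1] M [ 0.09  0.03 -0.02] grip 0.063 t 8.125
```

```bash
python3 -m crank '0 0 0 0 0 -0.2 1;0 0 0 0 0 -0.4 1;0 0 0 0 0 -0.6 1;0 0 0 0 0 -0.6 1;0 0 0 0 0 -0.6 1' 20; python3 d.py .6227 .1577 .18 2.1
python3 - <<'E'
from h import *
p=viewer.camera("side"); cv2.imwrite("pics/s2.png",cv2.resize(p["img"][150:310,300:470,::-1],None,fx=3.5,fy=3.5,interpolation=cv2.INTER_CUBIC))
p=viewer.camera("top"); cv2.imwrite("pics/t2.png",p["img"][:,:,::-1])
E
```

```text
time: 8.75
position: [0.5554, -0.2962, 0.1838]
tool_rot: [-0.019, 1.0, 0.002, -0.002]
ft_force: [0.2, 0.3, -3.2]
grip_width: 0.0633
turn [ 0.05 -0.05  0.  ] shift [-2.1  11.28  0.13] pos [ 0.5554 -0.2962  0.1838] yaw 2.12 F [ 0.2  0.3 -3.2] M [ 0.02 -0.01  0.03] grip 0.0633 t 8.75
```

View pics/s2.png

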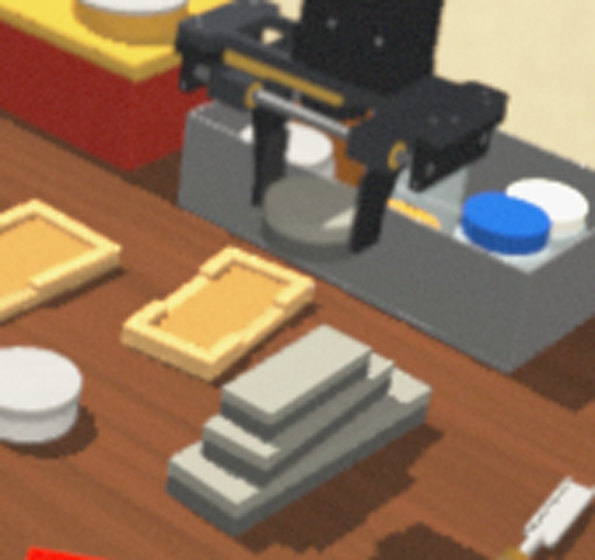

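View pics/t2.png

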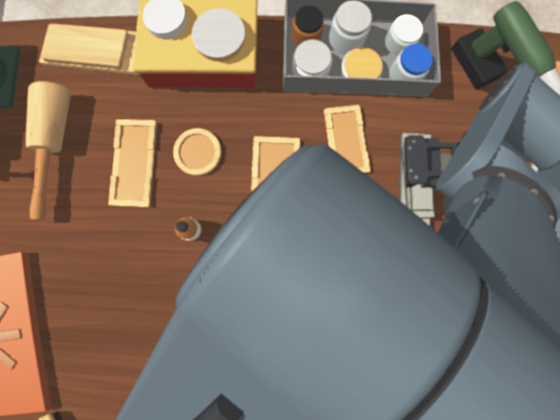

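The puck is lifted at (310,215), held level, and the stack below is undisturbed. Carrying it to the round case.

```bash
python3 -m crank '0 0 0 -0.2 1 0 1;0 0 0 -0.2 1 0 1;0 0 0 -0.2 1 0 1;0 0 0 -0.2 1 0 1;0 0 0 -0.2 1 0 1'; python3 -m crank '0 0 0 -0.2 1 0 1;0 0 0 -0.2 1 0 1;0 0 0 -0.2 1 0 1;0 0 0 -0.2 1 0 1;0 0 0 -0.2 1 0 1'; python3 d.py .623 .1577 .1 2.1
```

```text
time: 9.48
position: [0.5895, -0.0943, 0.1843]
tool_rot: [-0.015, 1.0, -0.001, 0.0]
ft_force: [0.8, -0.5, -2.7]
grip_width: 0.0636
time: 10.1
position: [0.6212, 0.1139, 0.1807]
tool_rot: [-0.015, 1.0, -0.0, -0.003]
ft_force: [1.4, 0.7, -2.2]
grip_width: 0.0632
turn [-0.01 -0.06 -0.08] shift [-0.09  1.09  2.02] pos [0.6212 0.1139 0.1807] yaw 1.71 F [ 1.4  0.7 -2.2] M [-0.   -0.01 -0.02] grip 0.0632 t 10.1
```

```bash
python3 -m crank '0 -0.06 -0.08 -0.05 1 0 1;0 0 0 0 0 0 1;0 0 0 0 0 0.7 1;0 0 0 0 0 0.7 1;0 0 0 0 0 0 1'; python3 d.py .623 .1577 .07 2.1
```

```text
time: 10.72
position: [0.62, 0.1567, 0.1209]
tool_rot: [-0.021, 1.0, -0.001, -0.002]
ft_force: [-0.8, 0.4, -2.1]
grip_width: 0.0632
turn [-0.02 -0.04  0.06] shift [-0.08  0.02  1.27] pos [0.62   0.1567 0.1209] yaw 2.39 F [-0.8  0.4 -2.1] M [ 0.05 -0.   -0.03] grip 0.0632 t 10.725
```

```bash
python3 -m crank '0 -0.04 0.06 -0.08 0.02 0.6 1;0 0 0 0 0 0.67 1;0 0 0 0 0 0 1'; python3 d.py .623 .1577 .045 2.1
python3 - <<'E'
from h import *
for n in("side","top"):
    p=viewer.camera(n); uv=proj(p,[[.623,.158,.04]])[0].astype(int)
    a,b=max(uv[0]-60,0),max(uv[1]-60,0)
    cv2.imwrite(f"pics/p1{n}.png",cv2.resize(p["img"][b:b+110,a:a+120,::-1],None,fx=5,fy=5,interpolation=cv2.INTER_CUBIC)); print(a,b)
E
```

```text
time: 11.1
position: [0.6257, 0.1552, 0.0721]
tool_rot: [-0.017, 1.0, -0.001, 0.002]
ft_force: [0.4, 0.9, -2.1]
grip_width: 0.0634
turn [-0.03  0.05 -0.03] shift [0.07 0.07 0.68] pos [0.6257 0.1552 0.0721] yaw 1.95 F [ 0.4  0.9 -2.1] M [ 0.01  0.05 -0.01] grip 0.0634 t 11.1
212 128
134 88
```

View pics/p1side.png

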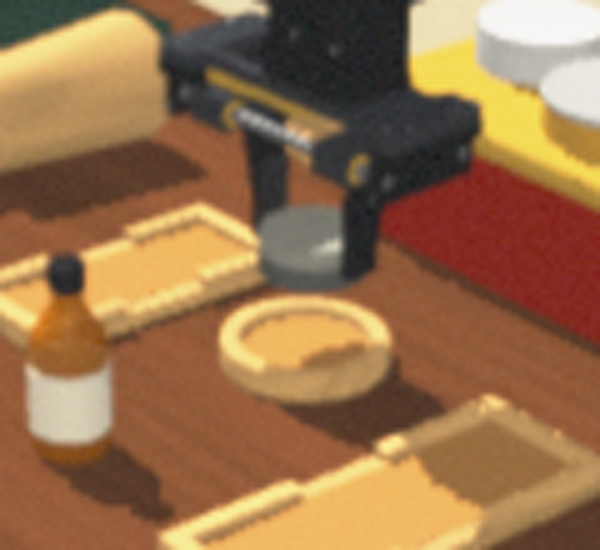

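View pics/p1top.png

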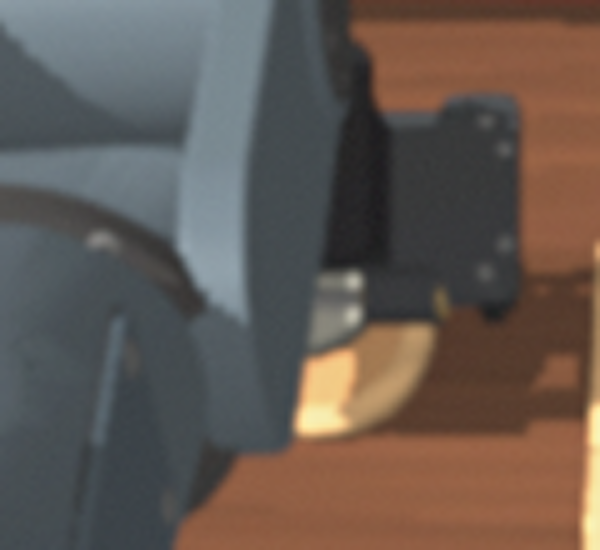

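```bash
python3 -m crank '0 0.05 -0.03 0.07 0.07 0.3 1;0 0 0 0 0 0.3 1;0 0 0 0 0 0 1'; python3 d.py .623 .1577 .045 2.1
cat > ovl.py <<'E'
from h import *
def show(name,out,polys,cen,half=(60,50),f=5,cam="side"):
    p=viewer.camera(cam); uv=proj(p,[cen])[0].astype(int)
    a,b=max(uv[0]-half[0],0),max(uv[1]-half[1],0)
    im=np.ascontiguousarray(cv2.resize(p["img"][b:b+2*half[1],a:a+2*half[0],::-1],None,fx=f,fy=f,interpolation=cv2.INTER_CUBIC))
    raw=im.copy()
    for P,c in polys: cv2.polylines(im,[np.int32((proj(p,P)-(a,b)+.5)*f-.5)],True,c,1)
    cv2.imwrite(out,im); return p,raw
def circ(x,y,z,r):
    t=np.linspace(0,2*np.pi,60); return np.c_[x+r*np.cos(t),y+r*np.sin(t),0*t+z]
E
python3 - <<'E'
from ovl import *
o=robot.get_obs()["position"]
show("","pics/p2.png",[(circ(o[0],o[1],o[2]-.01,.032),(0,0,255)),(circ(o[0],o[1],o[2]+.016,.032),(0,0,255)),(circ(.6227,.1577,.017,.05),(255,0,0)),(circ(.6227,.1577,.017,.039),(255,0,0))],[.623,.158,.03],(40,35),8)
E
```

```text
time: 11.58
position: [0.6269, 0.1583, 0.052]
tool_rot: [-0.019, 1.0, -0.001, 0.005]
ft_force: [0.1, 0.6, -3.1]
grip_width: 0.0632
turn [-0.02  0.12  0.  ] shift [ 0.1  -0.01  0.17] pos [0.6269 0.1583 0.052 ] yaw 2.12 F [ 0.1  0.6 -3.1] M [ 0.05  0.03 -0.  ] grip 0.0632 t 11.575
```

View pics/p2.png

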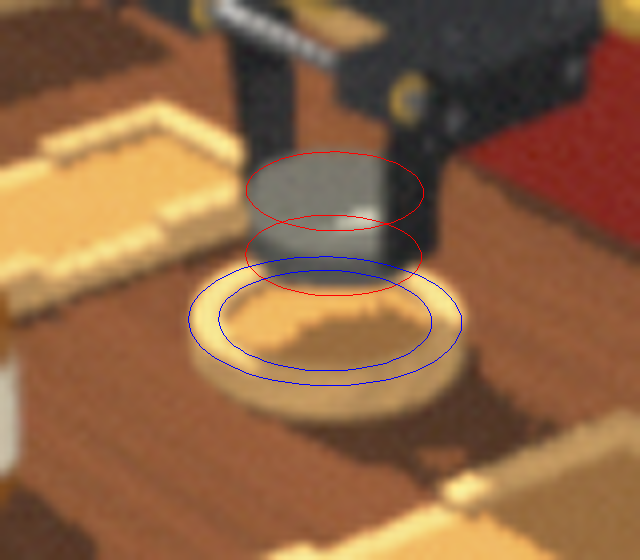

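The puck outline matches the predicted pose within 2 mm and sits centred over the dish recess at (325,320). Correcting tilt and x, then lowering.

```bash
python3 -m crank '0 0.12 0 0.1 0 0.1 1;0 0 0 0 0 0 1'; python3 d.py .623 .1577 .028 2.1
```

```text
time: 11.88
position: [0.6232, 0.1584, 0.0485]
tool_rot: [-0.019, 1.0, -0.001, 0.0]
ft_force: [-0.1, 0.2, -2.8]
grip_width: 0.0634
turn [-0.02  0.01  0.01] shift [ 0.01 -0.02  0.51] pos [0.6232 0.1584 0.0485] yaw 2.13 F [-0.1  0.2 -2.8] M [0.06 0.03 0.03] grip 0.0634 t 11.875
```

```bash
python3 -m crank '0 0 0 0 -0.02 0.17 1;0 0 0 0 0 0.17 1;0 0 0 0 0 0.17 1;0 0 0 0 0 0 1'; python3 d.py .623 .1577 .021 2.1
```

```text
time: 12.38
position: [0.6234, 0.1574, 0.0265]
tool_rot: [-0.019, 1.0, -0.001, 0.0]
ft_force: [0.6, 0.3, -1.9]
grip_width: 0.0635
turn [-0.02  0.01  0.01] shift [0.01 0.01 0.14] pos [0.6234 0.1574 0.0265] yaw 2.13 F [ 0.6  0.3 -1.9] M [0.03 0.08 0.  ] grip 0.0635 t 12.375
```

```bash
python3 -m crank '0 0 0 0 0 0.09 1;0 0 0 0 0 0 1'; python3 d.py .623 .1577 .02 2.1;python3 -m crank '0 0 0 0 0 0.06 1;0 0 0 0 0 0 1'; python3 d.py .623 .1577 .02 2.1
```

```text
time: 12.62
position: [0.6235, 0.1574, 0.0226]
tool_rot: [-0.019, 1.0, -0.001, 0.001]
ft_force: [-0.9, 0.2, -2.1]
grip_width: 0.0634
turn [-0.02  0.01  0.  ] shift [0.01 0.01 0.07] pos [0.6235 0.1574 0.0226] yaw 2.12 F [-0.9  0.2 -2.1] M [0.03 0.01 0.  ] grip 0.0634 t 12.625
time: 12.88
position: [0.6237, 0.1575, 0.0204]
tool_rot: [-0.019, 1.0, -0.001, 0.001]
ft_force: [0.9, 0.2, -2.6]
grip_width: 0.0636
turn [-0.02  0.02  0.01] shift [0.02 0.01 0.01] pos [0.6237 0.1575 0.0204] yaw 2.13 F [ 0.9  0.2 -2.6] M [ 0.05 -0.01 -0.  ] grip 0.0636 t 12.875
```

```bash
python3 -m crank '0 0 0 0 0 0.03 1;0 0 0 0 0 0 1'; python3 d.py .623 .1577 .02 2.1;python3 -m crank '0 0 0 0 0 0.03 1;0 0 0 0 0 0 1'; python3 d.py .623 .1577 .02 2.1
```

```text
time: 13.12
position: [0.6243, 0.1575, 0.0202]
tool_rot: [-0.019, 1.0, -0.001, 0.002]
ft_force: [0.4, 0.2, -2.4]
grip_width: 0.0632
turn [-0.02  0.03  0.01] shift [0.03 0.01 0.  ] pos [0.6243 0.1575 0.0202] yaw 2.13 F [ 0.4  0.2 -2.4] M [ 0.06  0.02 -0.02] grip 0.0632 t 13.125
time: 13.38
position: [0.6244, 0.1575, 0.02]
tool_rot: [-0.019, 1.0, -0.001, 0.002]
ft_force: [-0.2, -0.2, -1.7]
grip_width: 0.0639
turn [-0.02  0.04  0.01] shift [0.04 0.01 0.  ] pos [0.6244 0.1575 0.02  ] yaw 2.13 F [-0.2 -0.2 -1.7] M [ 0.06  0.05 -0.02] grip 0.0639 t 13.375
```

```bash
python3 -m crank '0 0 0 0.03 0 0.06 1;0 0 0 0 0 0 1'; python3 d.py .623 .1577 .02 2.1;python3 -m crank '0 0.03 0 0 0 0.06 1;0 0 0 0 0 0 1'; python3 d.py .623 .1577 .02 2.1
```

```text
time: 13.62
position: [0.6249, 0.1575, 0.0203]
tool_rot: [-0.019, 1.0, -0.001, 0.004]
ft_force: [0.1, -0.2, -2.1]
grip_width: 0.0633
turn [-0.02  0.08  0.01] shift [0.05 0.01 0.01] pos [0.6249 0.1575 0.0203] yaw 2.13 F [ 0.1 -0.2 -2.1] M [ 0.03  0.03 -0.  ] grip 0.0633 t 13.625
time: 13.88
position: [0.6251, 0.1575, 0.02]
tool_rot: [-0.019, 1.0, -0.001, 0.003]
ft_force: [0.7, -0.3, -2.1]
grip_width: 0.0635
turn [-0.02  0.06  0.  ] shift [ 0.05  0.01 -0.  ] pos [0.6251 0.1575 0.02  ] yaw 2.12 F [ 0.7 -0.3 -2.1] M [ 0.01  0.04 -0.  ] grip 0.0635 t 13.875
```

```bash
python3 -m crank '0 0.06 0 0.05 0 0.1 1;0 0 0 0 0 0 1'; python3 d.py .623 .1577 .02 2.1
python3 - <<'E'
from ovl import *
o=robot.get_obs()["position"]
show("","pics/p3.png",[],[.623,.158,.03],(40,35),8)
E
```

```text
time: 14.12
position: [0.6258, 0.1575, 0.0199]
tool_rot: [-0.019, 1.0, -0.001, 0.003]
ft_force: [0.5, 0.0, -2.8]
grip_width: 0.0635
turn [-0.02  0.06  0.01] shift [ 0.07  0.01 -0.  ] pos [0.6258 0.1575 0.0199] yaw 2.14 F [ 0.5  0.  -2.8] M [0.06 0.01 0.03] grip 0.0635 t 14.125
```

View pics/p3.png

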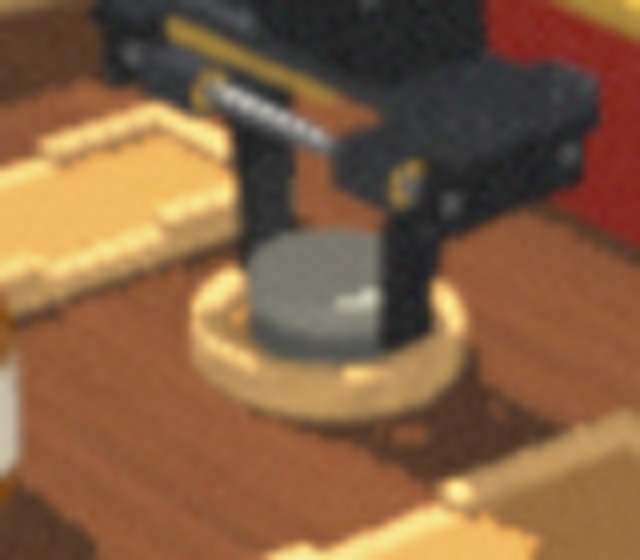

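```bash
python3 -m crank '0 0 0 0.1 0 0 1;0 0 0 0 0 0 1'; python3 d.py .623 .1577 .02 2.1; python3 -m crank '0 0 0 0 0 -0.06 1;0 0 0 0 0 0 1'; python3 d.py .623 .1577 .02 2.1;python3 -c "
from rig import robot
print(robot.get_obs()['joint_torque'].round(2))"
```

```text
time: 14.42
position: [0.6228, 0.1574, 0.0195]
tool_rot: [-0.019, 1.0, -0.001, 0.004]
ft_force: [-1.6, 0.5, 6.0]
grip_width: 0.0636
turn [-0.02  0.09  0.01] shift [-0.01  0.01 -0.01] pos [0.6228 0.1574 0.0195] yaw 2.15 F [-1.6  0.5  6. ] M [-0.03  0.36  0.  ] grip 0.0636 t 14.425
time: 14.68
position: [0.6207, 0.1573, 0.0203]
tool_rot: [-0.019, 1.0, -0.001, 0.001]
ft_force: [0.2, -0.0, -2.3]
grip_width: 0.0634
turn [-0.02  0.03  0.01] shift [-0.06  0.01  0.01] pos [0.6207 0.1573 0.0203] yaw 2.14 F [ 0.2 -0.  -2.3] M [-0.01  0.02  0.01] grip 0.0634 t 14.675
[ 2.000e-02 -5.081e+01 -1.178e+01 -3.000e-02  8.000e-02 -0.000e+00]
```

```bash
python3 -m crank '0 0.03 0 -0.05 0 0.06 1;0 0 0 0 0 0 1'; python3 d.py .623 .1577 .02 2.1
```

```text
time: 14.92
position: [0.6204, 0.1573, 0.0198]
tool_rot: [-0.019, 1.0, -0.001, -0.003]
ft_force: [0.2, -0.2, -1.8]
grip_width: 0.0634
turn [-0.03 -0.06  0.01] shift [-0.06  0.01 -0.01] pos [0.6204 0.1573 0.0198] yaw 2.16 F [ 0.2 -0.2 -1.8] M [ 0.04 -0.06  0.01] grip 0.0634 t 14.925
```

```bash
python3 -m crank '0 -0.06 0 -0.08 0 0.08 1;0 0 0 0 0 0 1'; python3 d.py .623 .1577 .02 2.1
```

```text
time: 15.18
position: [0.6209, 0.1574, 0.0193]
tool_rot: [-0.019, 1.0, -0.001, -0.003]
ft_force: [0.6, 0.5, -2.9]
grip_width: 0.0638
turn [-0.03 -0.07  0.02] shift [-0.05  0.   -0.02] pos [0.6209 0.1574 0.0193] yaw 2.19 F [ 0.6  0.5 -2.9] M [ 0.06 -0.03 -0.02] grip 0.0638 t 15.175
```

```bash
python3 -m crank '0 -0.06 0 -0.06 0 0.06 1;0 0 0 0 0 0 1'; python3 d.py .623 .1577 .02 2.1; python3 -m crank '0 -0.06 0 0 0 0.06 1;0 0 0 0 0 0 1'; python3 d.py .623 .1577 .02 2.1
```

```text
time: 15.42
position: [0.621, 0.1575, 0.0191]
tool_rot: [-0.019, 1.0, -0.002, -0.003]
ft_force: [0.1, -0.1, -1.2]
grip_width: 0.0635
turn [-0.03 -0.07  0.02] shift [-0.05  0.   -0.02] pos [0.621  0.1575 0.0191] yaw 2.2 F [ 0.1 -0.1 -1.2] M [ 0.06 -0.04  0.02] grip 0.0635 t 15.425
time: 15.68
position: [0.6213, 0.1575, 0.019]
tool_rot: [-0.019, 1.0, -0.002, -0.0]
ft_force: [-0.4, -0.5, -2.2]
grip_width: 0.0634
turn [-0.03 -0.    0.02] shift [-0.04  0.   -0.02] pos [0.6213 0.1575 0.019 ] yaw 2.21 F [-0.4 -0.5 -2.2] M [0.02 0.03 0.04] grip 0.0634 t 15.675
```

```bash
python3 -m crank '0 0 0 0 0 0.07 1;0 0 0 0 0 0 1'; python3 d.py .623 .1577 .02 2.1; python3 -m crank '0 0 0 0 0 0.05 1;0 0 0 0 0 0 1'; python3 d.py .623 .1577 .02 2.1
```

```text
time: 15.92
position: [0.6215, 0.1576, 0.0191]
tool_rot: [-0.019, 1.0, -0.002, -0.0]
ft_force: [-0.4, 0.2, -3.3]
grip_width: 0.0637
turn [-0.04 -0.    0.02] shift [-0.04  0.   -0.02] pos [0.6215 0.1576 0.0191] yaw 2.21 F [-0.4  0.2 -3.3] M [ 0.03 -0.01  0.02] grip 0.0637 t 15.925
time: 16.18
position: [0.6217, 0.1576, 0.019]
tool_rot: [-0.019, 1.0, -0.002, -0.0]
ft_force: [-1.4, -0.7, -0.2]
grip_width: 0.0635
turn [-0.04 -0.    0.02] shift [-0.03  0.   -0.03] pos [0.6217 0.1576 0.019 ] yaw 2.22 F [-1.4 -0.7 -0.2] M [0.02 0.16 0.01] grip 0.0635 t 16.175
```

```bash
python3 -m crank '0 0 0 0 0 0.04 1;0 0 0 0 0 0 1'; python3 d.py .623 .1577 .02 2.1; python3 -m crank '0 0 0 0 0 0 -0.6;0 0 0 0 0 0 -0.7;0 0 0 0 0 0 -0.7;0 0 0 0 0 0 -0.7'; python3 d.py .623 .1577 .1 2.1
```

```text
time: 16.42
position: [0.6217, 0.1576, 0.0189]
tool_rot: [-0.019, 1.0, -0.002, -0.0]
ft_force: [-1.8, -0.2, 0.4]
grip_width: 0.0632
turn [-0.04 -0.01  0.02] shift [-0.03  0.   -0.03] pos [0.6217 0.1576 0.0189] yaw 2.22 F [-1.8 -0.2  0.4] M [ 0.06  0.25 -0.03] grip 0.0632 t 16.425
time: 16.92
position: [0.6225, 0.1565, 0.0175]
tool_rot: [-0.02, 1.0, -0.002, -0.0]
ft_force: [-1.2, -1.5, 3.7]
grip_width: 0.0736
turn [-0.05 -0.01  0.03] shift [-0.01  0.02 -2.06] pos [0.6225 0.1565 0.0175] yaw 2.25 F [-1.2 -1.5  3.7] M [0.04 0.2  0.04] grip 0.0736 t 16.925
```

```bash
python3 -m crank '0 0 0 0 0 -0.3 -0.7;0 0 0 0 0 -0.6 -0.7;0 0 0 0 0 -0.9 -0.7;0 0 0 0 0 -1 -1;0 0 0 0 0 -1 -1'; python3 d.py .623 .1577 .1 2.1
python3 - <<'E'
from ovl import *
show("","pics/p4.png",[(circ(.623,.158,.036,.032),(0,0,255))],[.623,.158,.03],(60,55),5)
E
```

```text
time: 17.55
position: [0.6207, 0.1583, 0.1708]
tool_rot: [-0.019, 1.0, -0.001, -0.004]
ft_force: [-0.1, 1.6, -0.6]
grip_width: 0.0843
turn [-0.03 -0.08  0.02] shift [-0.07 -0.01  1.77] pos [0.6207 0.1583 0.1708] yaw 2.18 F [-0.1  1.6 -0.6] M [0.05 0.01 0.02] grip 0.0843 t 17.55
```

View pics/p4.png

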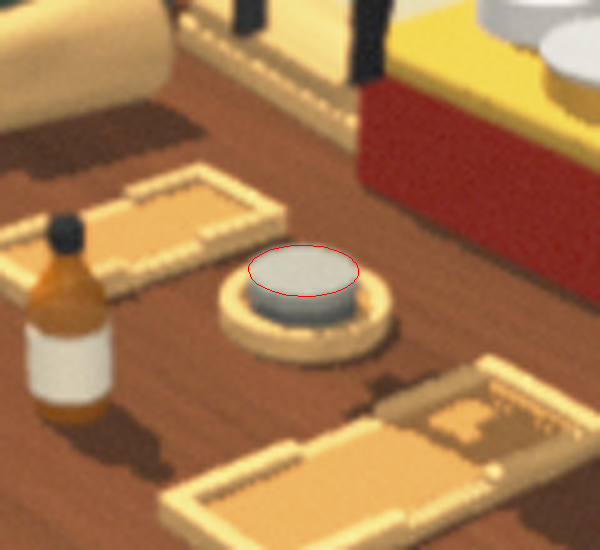

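The puck lies flat and centred in the dish, top ellipse at (303,271) as predicted. Back to the stack for the short stone.

```bash
python3 -m crank '0 0 0 0.14 -1 -0.1 -1;0 0 0 0.14 -1 0 -1;0 0 0 0.14 -1 0 -1;0 0 0 0.14 -1 0 -1;0 0 0 0.14 -1 0 -1'; python3 -m crank '0 0 0 0.14 -1 0 -1;0 0 0 0.14 -1 0 -1;0 0 0 0.14 -1 0 -1;0 0 0 0.14 -1 0 -1;0 0 0 0.14 -1 0 -1'; python3 d.py .5595 -.2985 .12 2.1
python3 - <<'E'
from ovl import *
show("","pics/p5.png",[(rect(.5594,-.2985,.037,.11,.04,.075),(0,0,255)),(rect(.5664,-.2987,.067,.15,.05,.053),(0,0,255))],[.56,-.3,.05],(50,45),7)
E
```

```text
time: 18.23
position: [0.6072, -0.0424, 0.1865]
tool_rot: [-0.023, 1.0, -0.0, 0.009]
ft_force: [1.3, 0.1, 0.4]
grip_width: 0.0868
time: 18.85
position: [0.5887, -0.2489, 0.1879]
tool_rot: [-0.023, 1.0, -0.0, 0.012]
ft_force: [0.1, 0.0, 0.6]
grip_width: 0.087
turn [-0.01  0.27  0.1 ] shift [ 0.83 -1.21  1.68] pos [ 0.5887 -0.2489  0.1879] yaw 2.61 F [0.1 0.  0.6] M [0.07 0.03 0.  ] grip 0.087 t 18.85
```

View pics/p5.png

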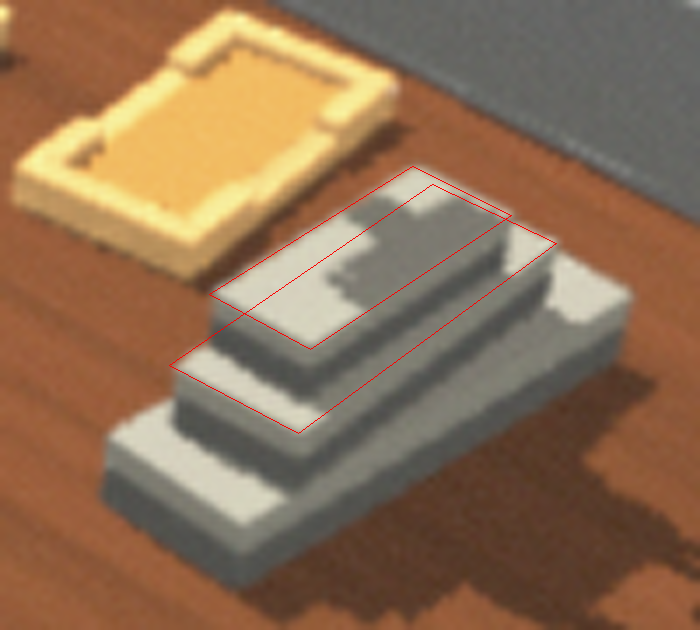

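The fitted outlines lie on the short and middle stones, so the stack is unchanged.

```bash
python3 -m crank '0 0.27 0.1 0.8 -0.8 0 -1;0 0 0 0 -0.4 0 -1;0 0 0 0 0 0 -1'; python3 d.py .5595 -.2985 .12 2.1
```

```text
time: 19.27
position: [0.5591, -0.3069, 0.1883]
tool_rot: [-0.015, 1.0, -0.003, 0.002]
ft_force: [0.1, 0.2, -0.0]
grip_width: 0.087
turn [-0.08  0.05 -0.07] shift [-0.01  0.22  1.71] pos [ 0.5591 -0.3069  0.1883] yaw 1.77 F [ 0.1  0.2 -0. ] M [ 0.01  0.04 -0.01] grip 0.087 t 19.275
```

```bash
python3 -m crank '-0.08 0.05 -0.07 0 0.22 0.5 -1;0 0 0 0 0 0.6 -1;0 0 0 0 0 0.6 -1;0 0 0 0 0 0 -1'; python3 d.py .5595 -.2985 .085 2.1
```

```text
time: 19.77
position: [0.5598, -0.2895, 0.115]
tool_rot: [-0.022, 1.0, 0.003, -0.001]
ft_force: [0.1, -0.3, 0.5]
grip_width: 0.087
turn [ 0.08 -0.03  0.08] shift [ 0.01 -0.23  0.75] pos [ 0.5598 -0.2895  0.115 ] yaw 2.48 F [ 0.1 -0.3  0.5] M [ 0.04 -0.02  0.01] grip 0.087 t 19.775
```

```bash
python3 -m crank '0.05 0 0.05 0 -0.17 0.5 -1;0 0 0 0 0 0 -1;0 0 0 0 0 0 -1'; python3 d.py .5595 -.2985 .063 2.1
```

```text
time: 20.15
position: [0.5618, -0.2932, 0.0957]
tool_rot: [-0.021, 1.0, 0.001, -0.001]
ft_force: [-0.1, -0.0, 0.7]
grip_width: 0.0872
turn [ 0.03 -0.02  0.07] shift [ 0.06 -0.13  0.82] pos [ 0.5618 -0.2932  0.0957] yaw 2.46 F [-0.1 -0.   0.7] M [ 0.01 -0.01 -0.03] grip 0.0872 t 20.15
```

```bash
python3 -m crank '0.03 0 0.07 0.06 -0.13 0.1 -1;0 0 0 0 0 0 -1'; python3 d.py .5595 -.2985 .063 2.1; python3 -m crank '0 0 0 0 0 0.35 -1;0 0 0 0 0 0.35 -1;0 0 0 0 0 0 -1'; python3 d.py .5595 -.2985 .063 2.1
```

```text
time: 20.4
position: [0.5604, -0.2988, 0.0932]
tool_rot: [-0.019, 1.0, -0.001, 0.0]
ft_force: [0.0, 0.5, -0.5]
grip_width: 0.0867
turn [-0.02  0.01  0.  ] shift [0.02 0.01 0.76] pos [ 0.5604 -0.2988  0.0932] yaw 2.12 F [ 0.   0.5 -0.5] M [0.01 0.   0.02] grip 0.0867 t 20.4
time: 20.78
position: [0.5603, -0.2991, 0.0635]
tool_rot: [-0.018, 1.0, -0.001, 0.001]
ft_force: [-0.4, 0.4, 0.8]
grip_width: 0.0874
turn [-0.02  0.01 -0.  ] shift [0.02 0.02 0.01] pos [ 0.5603 -0.2991  0.0635] yaw 2.09 F [-0.4  0.4  0.8] M [-0.    0.05 -0.  ] grip 0.0874 t 20.775
```

```bash
python3 -m crank '0 0 0 0 0 0 1;0 0 0 0 0 0 1;0 0 0 0 0 0 1;0 0 0 0 0 0 1;0 0 0 0 0 0 1' 20;python3 -m crank '0 0 0 0 0 0 1;0 0 0 0 0 0 1;0 0 0 0 0 0 1;0 0 0 0 0 0 1' 25; python3 d.py .5595 -.2985 .063 2.1; python3 -m crank '0 0 0 0 0 -0.2 1;0 0 0 0 0 -0.3 1;0 0 0 0 0 -0.5 1;0 0 0 0 0 -0.6 1;0 0 0 0 0 -0.6 1' ; python3 d.py .655 -.158 .15 8.2
python3 - <<'E'
from ovl import *
show("","pics/p6.png",[(rect(.5664,-.2987,.067,.15,.05,.053),(0,0,255))],[.56,-.3,.07],(60,55),6)
E
```

```text
time: 21.4
position: [0.5607, -0.2993, 0.0639]
tool_rot: [-0.018, 1.0, -0.001, 0.001]
ft_force: [0.9, 1.0, -0.6]
grip_width: 0.0449
time: 21.9
position: [0.5607, -0.2991, 0.0639]
tool_rot: [-0.018, 1.0, -0.001, 0.001]
ft_force: [0.3, -0.1, 1.0]
grip_width: 0.0399
turn [-0.03  0.02 -0.  ] shift [0.03 0.02 0.02] pos [ 0.5607 -0.2991  0.0639] yaw 2.08 F [ 0.3 -0.1  1. ] M [ 0.05  0.   -0.01] grip 0.0399 t 21.9
time: 22.52
position: [0.5584, -0.2975, 0.1534]
tool_rot: [-0.018, 1.0, 0.001, -0.002]
ft_force: [1.2, -0.5, -2.0]
grip_width: 0.0398
turn [ 0.02 -0.04 -1.22] shift [-2.54  3.4   0.08] pos [ 0.5584 -0.2975  0.1534] yaw 2.09 F [ 1.2 -0.5 -2. ] M [-0.   -0.04 -0.01] grip 0.0398 t 22.525
```

View pics/p6.png

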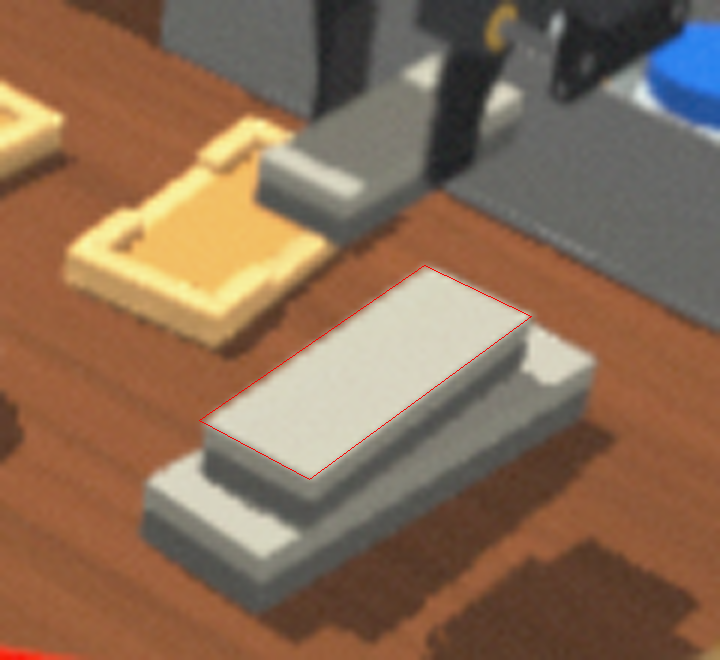

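The short stone is gripped and level at (390,140), and the middle stone still fits its outline.

```bash
python3 -m crank '0 0 -0.3 -0.5 0.7 -0.1 1;0 0 -0.3 -0.5 0.7 0 1;0 0 -0.3 -0.5 0.7 0 1;0 0 -0.3 -0.5 0.7 0 1;0 0 0 0 0 0 1'; python3 d.py .655 -.158 .12 8.2
```

```text
time: 23.2
position: [0.6335, -0.1791, 0.1634]
tool_rot: [-0.071, 0.997, -0.003, 0.002]
ft_force: [-0.3, 0.4, -2.1]
grip_width: 0.0398
turn [-0.07  0.05 -0.01] shift [-0.6   0.45  1.09] pos [ 0.6335 -0.1791  0.1634] yaw 8.16 F [-0.3  0.4 -2.1] M [ 0.04  0.02 -0.04] grip 0.0398 t 23.2
```

```bash
python3 -m crank '-0.07 0.05 0 -0.6 0.4 0.3 1;0 0 0 0 0 0.4 1;0 0 0 0 0 0.3 1;0 0 0 0 0 0 1'; python3 d.py .655 -.158 .06 8.2
```

```text
time: 23.7
position: [0.6533, -0.1619, 0.1215]
tool_rot: [-0.07, 0.998, -0.0, -0.001]
ft_force: [-0.2, -0.7, -2.8]
grip_width: 0.0398
turn [-0.01 -0.03 -0.03] shift [-0.06  0.09  1.54] pos [ 0.6533 -0.1619  0.1215] yaw 8.07 F [-0.2 -0.7 -2.8] M [ 0.08 -0.01  0.03] grip 0.0398 t 23.7
```

```bash
python3 -m crank '0 0 0 -0.06 0.09 0.5 1;0 0 0 0 0 0.5 1;0 0 0 0 0 0.5 1;0 0 0 0 0 0 1'; python3 d.py .655 -.158 .04 8.2
python3 - <<'E'
from ovl import *
o=robot.get_obs()["position"]
show("","pics/p7.png",[(rect(.6549,-.1582,.143,.146,.076,.017),(255,0,0)),(rect(o[0],o[1],.142,.11,.04,o[2]-.0109),(0,0,255)),(rect(o[0],o[1],.142,.11,.04,o[2]+.011),(0,0,255))],[.65,-.16,.04],(50,45),7)
E
```

```text
time: 24.2
position: [0.6542, -0.1593, 0.0578]
tool_rot: [-0.069, 0.998, -0.0, -0.002]
ft_force: [0.2, -0.6, -2.6]
grip_width: 0.0397
turn [-0.01 -0.04 -0.06] shift [-0.03  0.03  0.44] pos [ 0.6542 -0.1593  0.0578] yaw 7.92 F [ 0.2 -0.6 -2.6] M [ 0.09  0.03 -0.04] grip 0.0397 t 24.2
```

View pics/p7.png

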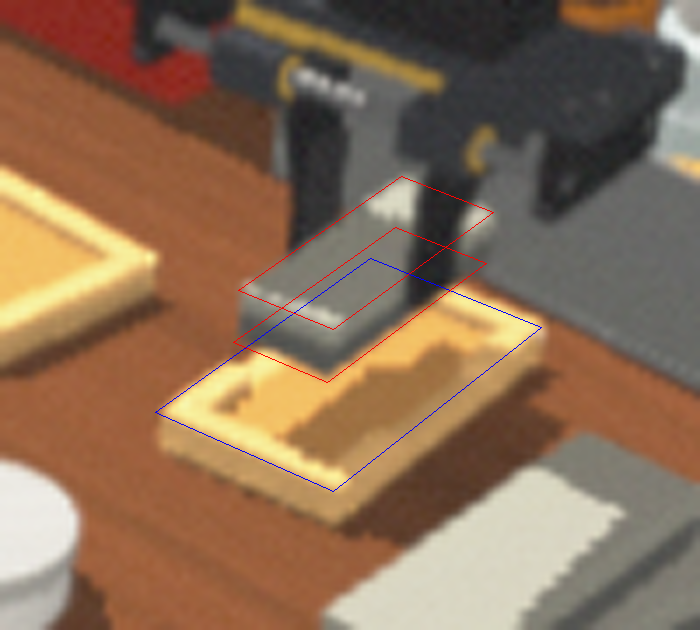

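The stone fits its predicted outline and is lined up over the case recess, with the case outline at (155..540, 258..490). Lowering.

```bash
python3 -m crank '0 -0.04 -0.05 -0.03 0.03 0.2 1;0 0 0 0 0 0.25 1;0 0 0 0 0 0.25 1;0 0 0 0 0 0 1'; python3 d.py .655 -.158 .021 8.2
```

```text
time: 24.75
position: [0.6578, -0.1588, 0.0308]
tool_rot: [-0.071, 0.997, -0.002, 0.003]
ft_force: [-0.7, -0.6, -3.0]
grip_width: 0.04
turn [-0.04  0.07 -0.  ] shift [0.07 0.03 0.24] pos [ 0.6578 -0.1588  0.0308] yaw 8.2 F [-0.7 -0.6 -3. ] M [ 0.09  0.02 -0.01] grip 0.04 t 24.75
```

```bash
python3 -m crank '0 0 0 0 0 0.12 1;0 0 0 0 0 0 1'; python3 d.py .655 -.158 .021 8.2
```

```text
time: 25.0
position: [0.658, -0.1589, 0.0258]
tool_rot: [-0.072, 0.997, -0.002, 0.003]
ft_force: [-1.0, 0.4, -2.3]
grip_width: 0.0396
turn [-0.05  0.07  0.  ] shift [0.07 0.03 0.12] pos [ 0.658  -0.1589  0.0258] yaw 8.21 F [-1.   0.4 -2.3] M [0.06 0.1  0.02] grip 0.0396 t 25.0
```

```bash
python3 -m crank '-0.04 0.09 0 0.08 0.03 0.04 1;0 0 0 0 0 0 1'; python3 d.py .655 -.158 .021 8.2; python3 -m crank '0 0 0 0 0 0.08 1;0 0 0 0 0 0 1'; python3 d.py .655 -.158 .021 8.2
```

```text
time: 25.25
position: [0.6548, -0.1583, 0.0245]
tool_rot: [-0.071, 0.997, -0.0, -0.001]
ft_force: [-0.6, 0.4, -3.1]
grip_width: 0.0396
turn [-0.01 -0.02 -0.  ] shift [-0.01  0.01  0.09] pos [ 0.6548 -0.1583  0.0245] yaw 8.2 F [-0.6  0.4 -3.1] M [ 0.05 -0.01 -0.02] grip 0.0396 t 25.25
time: 25.5
position: [0.6549, -0.1584, 0.0214]
tool_rot: [-0.071, 0.997, -0.001, -0.0]
ft_force: [-0.6, -0.0, -2.5]
grip_width: 0.0401
turn [-0.01 -0.01 -0.  ] shift [-0.    0.01  0.01] pos [ 0.6549 -0.1584  0.0214] yaw 8.2 F [-0.6 -0.  -2.5] M [ 0.03 -0.07 -0.06] grip 0.0401 t 25.5
```

```bash
for i in 1; do :; done; python3 -m crank '0 0 0 0 0 0.05 1;0 0 0 0 0 0 1'; python3 d.py .655 -.158 .021 8.2; python3 -m crank '0 0 0 0 0 0.05 1;0 0 0 0 0 0 1'; python3 d.py .655 -.158 .021 8.2
```

```text
time: 25.75
position: [0.6557, -0.1586, 0.0213]
tool_rot: [-0.072, 0.997, -0.001, 0.0]
ft_force: [-0.5, 0.2, -3.1]
grip_width: 0.04
turn [-0.02  0.    0.  ] shift [0.01 0.02 0.01] pos [ 0.6557 -0.1586  0.0213] yaw 8.21 F [-0.5  0.2 -3.1] M [ 0.03  0.02 -0.02] grip 0.04 t 25.75
time: 26.0
position: [0.6561, -0.1587, 0.0211]
tool_rot: [-0.072, 0.997, -0.001, 0.001]
ft_force: [-0.0, 0.1, -2.9]
grip_width: 0.0398
turn [-0.03  0.01  0.  ] shift [0.02 0.02 0.  ] pos [ 0.6561 -0.1587  0.0211] yaw 8.21 F [-0.   0.1 -2.9] M [0.   0.   0.03] grip 0.0398 t 26.0
```

```bash
python3 -m crank '-0.03 0 0 0.03 0.02 0.06 1;0 0 0 0 0 0 1'; python3 d.py .655 -.158 .021 8.2; python3 -m crank '0 0 0 0 0 0.06 1;0 0 0 0 0 0 1'; python3 d.py .655 -.158 .021 8.2
```

```text
time: 26.25
position: [0.6563, -0.1588, 0.0211]
tool_rot: [-0.072, 0.997, -0.001, 0.002]
ft_force: [1.0, 0.6, -3.5]
grip_width: 0.0398
turn [-0.02  0.05  0.  ] shift [0.03 0.02 0.  ] pos [ 0.6563 -0.1588  0.0211] yaw 8.22 F [ 1.   0.6 -3.5] M [ 0.03 -0.03  0.03] grip 0.0398 t 26.25
time: 26.5
position: [0.6566, -0.1589, 0.021]
tool_rot: [-0.072, 0.997, -0.001, 0.002]
ft_force: [0.7, -1.1, -2.7]
grip_width: 0.0399
turn [-0.03  0.05  0.01] shift [0.04 0.03 0.  ] pos [ 0.6566 -0.1589  0.021 ] yaw 8.23 F [ 0.7 -1.1 -2.7] M [-0.    0.05  0.05] grip 0.0399 t 26.5
```

```bash
python3 -m crank '-0.03 0.05 0 0.09 0.03 0.08 1;0 0 0 0 0 0 1'; python3 d.py .655 -.158 .021 8.2; python3 -m crank '0 0 0 0 0 0.06 1;0 0 0 0 0 0 1'; python3 d.py .655 -.158 .021 8.2
```

```text
time: 26.75
position: [0.6568, -0.159, 0.0211]
tool_rot: [-0.072, 0.997, -0.001, 0.005]
ft_force: [-1.9, 1.3, -1.9]
grip_width: 0.04
turn [-0.03  0.1   0.  ] shift [0.04 0.03 0.  ] pos [ 0.6568 -0.159   0.0211] yaw 8.21 F [-1.9  1.3 -1.9] M [0.07 0.21 0.01] grip 0.04 t 26.75
time: 27.0
position: [0.6571, -0.159, 0.021]
tool_rot: [-0.072, 0.997, -0.001, 0.005]
ft_force: [0.5, -0.3, -1.1]
grip_width: 0.04
turn [-0.04  0.1   0.  ] shift [ 0.05  0.03 -0.  ] pos [ 0.6571 -0.159   0.021 ] yaw 8.21 F [ 0.5 -0.3 -1.1] M [ 0.05  0.15 -0.05] grip 0.04 t 27.0
```

```bash
python3 -m crank '-0.03 0.13 0 0.06 0.03 0 1;0 0 0 0 0 0 1'; python3 d.py .655 -.158 .021 8.2
```

```text
time: 27.25
position: [0.6556, -0.1587, 0.0209]
tool_rot: [-0.071, 0.997, -0.001, -0.0]
ft_force: [-0.8, 1.6, 5.3]
grip_width: 0.0395
turn [-0.02 -0.01 -0.  ] shift [ 0.01  0.02 -0.  ] pos [ 0.6556 -0.1587  0.0209] yaw 8.2 F [-0.8  1.6  5.3] M [0.14 0.25 0.02] grip 0.0395 t 27.25
```

```bash
python3 -m crank '0 0 0 0 0 0 0;0 0 0 0 0 0 -0.2;0 0 0 0 0 0 -0.4;0 0 0 0 0 0 -0.4'; python3 d.py .655 -.158 .1 8.2;  python3 -m crank '0 0 0 0 0 -0.3 -0.4;0 0 0 0 0 -0.6 -0.4;0 0 0 0 0 -0.9 -0.4;0 0 0 0 0 -1 -1;0 0 0 0 0 -1 -1'; python3 d.py .5664 -.2987 .18 3.8
python3 - <<'E'
from ovl import *
show("","pics/p8.png",[(rect(.6549,-.1582,.143,.124,.054,.017),(255,0,0)),(rect(.6552,-.1585,.143,.11,.04,.032),(0,0,255)),(rect(.5664,-.2987,.067,.15,.05,.053),(0,0,255)),(rect(.5709,-.3026,-.029,.2,.06,.028),(0,0,255))],[.62,-.23,.04],(60,50),6)
E
```

```text
time: 27.75
position: [0.6538, -0.1581, 0.0186]
tool_rot: [-0.071, 0.997, 0.0, -0.002]
ft_force: [0.1, 0.6, 0.6]
grip_width: 0.0592
turn [ 0.01 -0.06 -0.  ] shift [-0.02 -0.   -2.04] pos [ 0.6538 -0.1581  0.0186] yaw 8.2 F [0.1 0.6 0.6] M [0.04 0.06 0.06] grip 0.0592 t 27.75
time: 28.38
position: [0.6525, -0.1573, 0.1736]
tool_rot: [-0.071, 0.997, 0.002, -0.006]
ft_force: [0.9, 0.1, -0.4]
grip_width: 0.0736
turn [ 0.04 -0.13  0.88] shift [ 2.64 -3.19 -0.15] pos [ 0.6525 -0.1573  0.1736] yaw 8.19 F [ 0.9  0.1 -0.4] M [0.03 0.01 0.  ] grip 0.0736 t 28.375
```

View pics/p8.png

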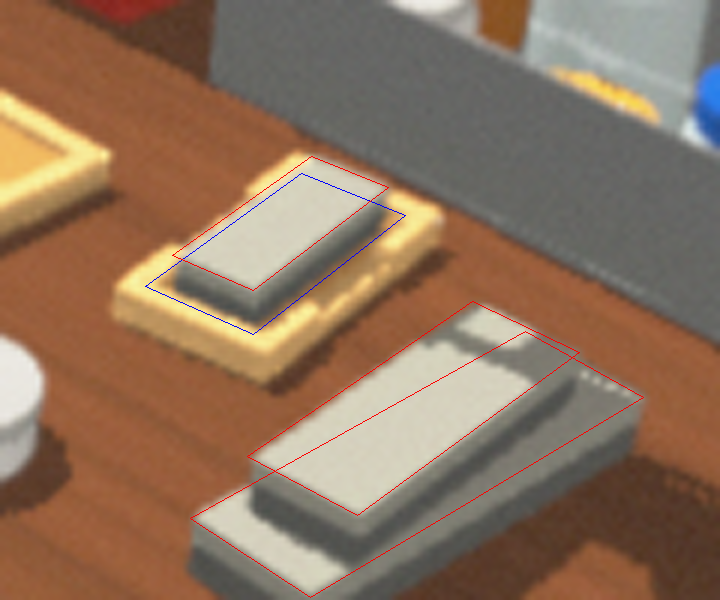

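The short stone lies flat in its recess at (280,220), and the middle and long stones still fit their outlines. Now the middle stone.

```bash
python3 -m crank '0 -0.13 0.22 0.66 -0.8 -0.1 -1;0 0 0.22 0.66 -0.8 0 -1;0 0 0.22 0.66 -0.8 0 -1;0 0 0.22 0.66 -0.7 0 -1;0 0 0 0 0 0 -1'; python3 d.py .5664 -.2987 .1 3.8
```

```text
time: 29.05
position: [0.566, -0.2981, 0.1918]
tool_rot: [-0.033, 0.999, -0.004, 0.011]
ft_force: [0.6, -0.1, 0.5]
grip_width: 0.0873
turn [-0.1   0.25  0.01] shift [0.04 0.   2.29] pos [ 0.566  -0.2981  0.1918] yaw 3.84 F [ 0.6 -0.1  0.5] M [ 0.01  0.04 -0.02] grip 0.0873 t 29.05
```

```bash
python3 -m crank '-0.1 0.25 0 0.04 0 0.5 -1;0 0 0 0 0 0.7 -1;0 0 0 0 0 0.7 -1;0 0 0 0 0 0.4 -1;0 0 0 0 0 0 -1'; python3 d.py .5664 -.2987 .06 3.8
```

```text
time: 29.68
position: [0.5672, -0.2938, 0.0942]
tool_rot: [-0.036, 0.999, 0.001, -0.001]
ft_force: [-0.1, 0.7, -0.1]
grip_width: 0.0869
turn [ 0.03 -0.03  0.07] shift [ 0.03 -0.12  0.86] pos [ 0.5672 -0.2938  0.0942] yaw 4.14 F [-0.1  0.7 -0.1] M [0.02 0.02 0.01] grip 0.0869 t 29.675
```

```bash
python3 -m crank '0.03 -0.03 0.07 0.03 -0.12 0.3 -1;0 0 0 0 0 0.3 -1;0 0 0 0 0 0 -1'; python3 d.py .5664 -.2987 .038 3.8
```

```text
time: 30.05
position: [0.5677, -0.2992, 0.07]
tool_rot: [-0.033, 0.999, -0.001, 0.001]
ft_force: [-0.3, -0.2, -0.3]
grip_width: 0.0868
turn [-0.03  0.03  0.  ] shift [0.03 0.02 0.8 ] pos [ 0.5677 -0.2992  0.07  ] yaw 3.82 F [-0.3 -0.2 -0.3] M [ 0.02 -0.05 -0.08] grip 0.0868 t 30.05
```

```bash
python3 -m crank '-0.03 0.03 0 0.03 0 0.4 -1;0 0 0 0 0 0.42 -1;0 0 0 0 0 0 -1'; python3 d.py .5664 -.2987 .038 3.8
```

```text
time: 30.42
position: [0.5666, -0.2998, 0.0355]
tool_rot: [-0.033, 0.999, -0.0, 0.0]
ft_force: [0.1, -0.5, 0.2]
grip_width: 0.0873
turn [-0.    0.01 -0.  ] shift [ 0.    0.03 -0.06] pos [ 0.5666 -0.2998  0.0355] yaw 3.8 F [ 0.1 -0.5  0.2] M [ 0.04  0.05 -0.05] grip 0.0873 t 30.425
```

```bash
python3 -m crank '0 0 0 0 0.03 -0.08 -1;0 0 0 0 0 0 -1'; python3 d.py .5664 -.2987 .038 3.8;  python3 -m crank '0 0 0 0 0 0 1;0 0 0 0 0 0 1;0 0 0 0 0 0 1;0 0 0 0 0 0 1;0 0 0 0 0 0 1' 30;python3 -m crank '0 0 0 0 0 0 1;0 0 0 0 0 0 1;0 0 0 0 0 0 1' ; python3 d.py .5664 -.2987 .038 3.8
```

```text
time: 30.68
position: [0.5668, -0.2986, 0.0389]
tool_rot: [-0.033, 0.999, -0.0, 0.0]
ft_force: [-0.1, -0.1, 0.0]
grip_width: 0.0871
turn [-0.    0.01 -0.  ] shift [ 0.01 -0.    0.02] pos [ 0.5668 -0.2986  0.0389] yaw 3.8 F [-0.1 -0.1  0. ] M [ 0.    0.01 -0.04] grip 0.0871 t 30.675
time: 31.3
position: [0.5675, -0.2991, 0.0402]
tool_rot: [-0.033, 0.999, -0.001, 0.001]
ft_force: [0.1, -0.6, 0.1]
grip_width: 0.0495
time: 31.68
position: [0.5675, -0.2991, 0.0402]
tool_rot: [-0.033, 0.999, -0.001, 0.001]
ft_force: [-0.5, -0.2, 0.5]
grip_width: 0.05
turn [-0.02  0.03 -0.  ] shift [0.03 0.01 0.06] pos [ 0.5675 -0.2991  0.0402] yaw 3.79 F [-0.5 -0.2  0.5] M [ 0.02  0.02 -0.02] grip 0.05 t 31.675
```

```bash
python3 -m crank '0 0 0 0 0 -0.2 1;0 0 0 0 0 -0.3 1;0 0 0 0 0 -0.6 1;0 0 0 0 0 -0.8 1;0 0 0 0 0 -0.8 1' 35;python3 -m crank '0 0 0 0 0 -0.8 1;0 0 0 0 0 -0.5 1'; python3 d.py .597 .2963 .19 -1.04
python3 - <<'E'
from ovl import *
show("","pics/p9.png",[(rect(.5709,-.3026,-.029,.2,.06,.028),(0,0,255))],[.56,-.3,.07],(60,65),5)
E
```

```text
time: 32.3
position: [0.5636, -0.2962, 0.1478]
tool_rot: [-0.033, 0.999, 0.003, -0.004]
ft_force: [-0.5, 0.1, -4.4]
grip_width: 0.0493
time: 32.55
position: [0.5638, -0.2962, 0.2035]
tool_rot: [-0.033, 0.999, 0.003, -0.003]
ft_force: [0.4, -0.7, -4.4]
grip_width: 0.0495
turn [ 0.06 -0.07  0.97] shift [-1.82 14.72  0.41] pos [ 0.5638 -0.2962  0.2035] yaw 3.81 F [ 0.4 -0.7 -4.4] M [ 0.02 -0.05  0.02] grip 0.0495 t 32.55
```

View pics/p9.png

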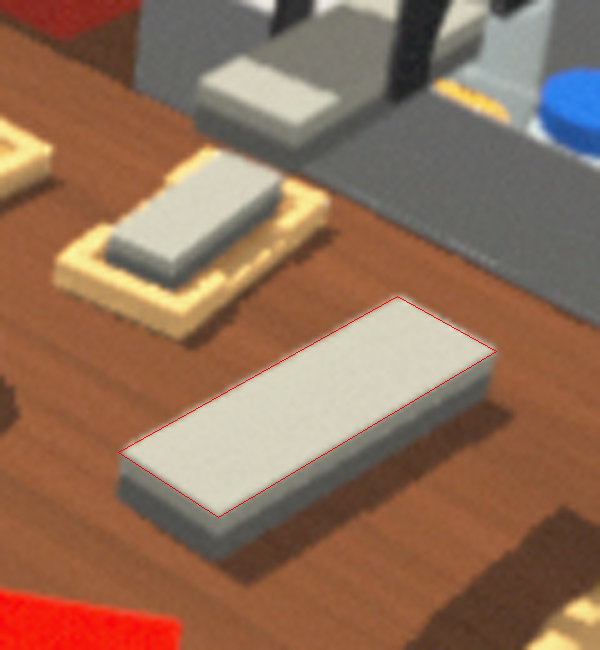

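The middle stone is held level at (340,70), and the long stone matches its outline. Carrying it over.

```bash
python3 -m crank '0 0 0.07 -0.13 0.8 0 1;0 0 0.07 -0.13 1 0 1;0 0 0.07 -0.13 1 0 1;0 0 0.07 -0.13 1 0 1;0 0 0.07 -0.13 1 0 1';python3 -m crank '0 0 0.07 -0.13 1 0 1;0 0 0.07 -0.13 1 0 1;0 0 0.07 -0.13 1 0 1;0 0 0.07 -0.13 1 0 1;0 0 0.07 -0.13 1 0 1'; python3 d.py .597 .2963 .15 -1.04
```

```text
time: 33.22
position: [0.5796, -0.1019, 0.2068]
tool_rot: [-0.014, 1.0, 0.0, -0.001]
ft_force: [0.9, -0.7, -3.1]
grip_width: 0.0498
time: 33.85
position: [0.5993, 0.1058, 0.2054]
tool_rot: [0.002, 1.0, 0.001, -0.003]
ft_force: [1.4, 0.1, -2.8]
grip_width: 0.0498
turn [ 0.02 -0.08  0.17] shift [0.06 4.76 1.39] pos [0.5993 0.1058 0.2054] yaw -0.19 F [ 1.4  0.1 -2.8] M [ 0.04 -0.03  0.02] grip 0.0498 t 33.85
```

```bash
python3 -m crank '0 -0.08 0.05 0 1 0 1;0 0 0.05 0 1 0 1;0 0 0.05 0 1 0 1;0 0 0 0 1 0 1;0 0 0 0 0.5 0 1';python3 -m crank '0 0 0 0 0 0 1;0 0 0 0 0 0 1'; python3 d.py .597 .2963 .12 -1.04
```

```text
time: 34.48
position: [0.5976, 0.2927, 0.2031]
tool_rot: [0.007, 1.0, 0.0, -0.002]
ft_force: [0.7, -1.4, -3.5]
grip_width: 0.0495
time: 34.72
position: [0.5967, 0.2922, 0.2022]
tool_rot: [0.006, 1.0, -0.001, -0.003]
ft_force: [-0.7, -0.6, -4.0]
grip_width: 0.0496
turn [-0.02 -0.08  0.06] shift [-0.02  0.11  2.05] pos [0.5967 0.2922 0.2022] yaw -0.73 F [-0.7 -0.6 -4. ] M [-0. -0. -0.] grip 0.0496 t 34.725
```

```bash
python3 -m crank '0 -0.08 0.06 -0.02 0.1 0.5 1;0 0 0 0 0 0.7 1;0 0 0 0 0 0.7 1;0 0 0 0 0 0.6 1;0 0 0 0 0 0 1'; python3 d.py .597 .2963 .06 -1.04
```

```text
time: 35.35
position: [0.6, 0.2868, 0.101]
tool_rot: [0.014, 1.0, -0.003, 0.001]
ft_force: [-0.4, -0.2, -3.7]
grip_width: 0.0495
turn [-0.06  0.02 -0.1 ] shift [0.08 0.24 1.02] pos [0.6    0.2868 0.101 ] yaw -1.56 F [-0.4 -0.2 -3.7] M [0.03 0.03 0.05] grip 0.0495 t 35.35
```

```bash
python3 -m crank '-0.05 0.02 -0.1 0.08 0.22 0.2 1;0 0 0 0 0 0.3 1;0 0 0 0 0 0.3 1;0 0 0 0 0 0 1'; python3 d.py .597 .2963 .045 -1.04
python3 - <<'E'
from ovl import *
ob=robot.get_obs();o=ob["position"]
show("","pics/p10.png",[(rect(.5969,.2963,-.0181,.186,.086,.017),(255,0,0)),(rect(.5969,.2963,-.0181,.164,.064,.017),(255,0,0)),(rect(o[0],o[1],-.018,.15,.05,o[2]-.0122),(0,0,255)),(rect(o[0],o[1],-.018,.15,.05,o[2]+.0128),(0,0,255))],[.59,.29,.03],(50,45),7)
E
```

```text
time: 35.85
position: [0.5993, 0.2955, 0.07]
tool_rot: [0.01, 1.0, 0.0, 0.002]
ft_force: [-0.5, 0.8, -3.9]
grip_width: 0.0494
turn [ 0.01  0.05 -0.02] shift [0.06 0.02 0.62] pos [0.5993 0.2955 0.07  ] yaw -1.12 F [-0.5  0.8 -3.9] M [ 0.01 -0.    0.03] grip 0.0494 t 35.85
```

View pics/p10.png

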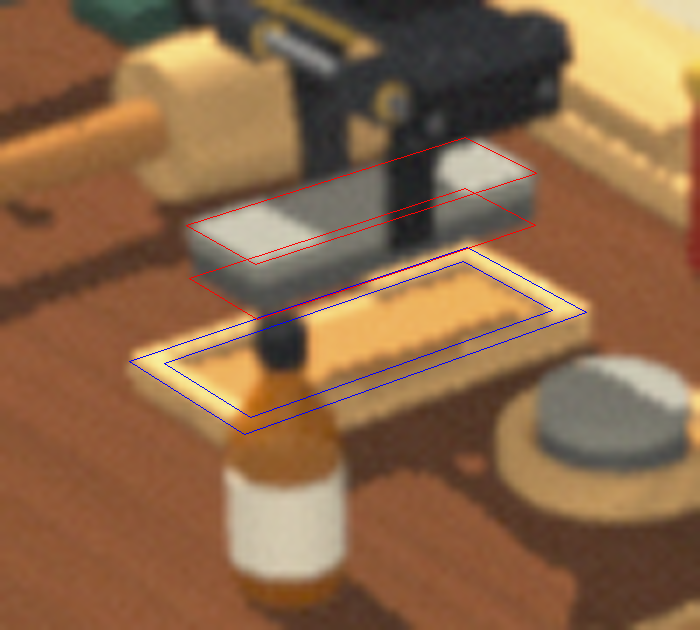

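The stone fits its predicted outline, aligned over the mid case, with the bottle at (285,470) clear. Lowering.

```bash
python3 -m crank '0 0.05 0 0.06 0.02 0.2 1;0 0 0 0 0 0.25 1;0 0 0 0 0 0.25 1;0 0 0 0 0 0 1'; python3 d.py .597 .2963 .022 -1.04
```

```text
time: 36.4
position: [0.5978, 0.2969, 0.0411]
tool_rot: [0.01, 1.0, 0.001, 0.001]
ft_force: [-0.4, -0.2, -3.6]
grip_width: 0.0492
turn [ 0.02  0.03 -0.01] shift [ 0.02 -0.01  0.48] pos [0.5978 0.2969 0.0411] yaw -1.1 F [-0.4 -0.2 -3.6] M [ 0.01  0.03 -0.04] grip 0.0492 t 36.4
```

```bash
python3 -m crank '0 0.03 0 0.02 0 0.15 1;0 0 0 0 0 0.15 1;0 0 0 0 0 0 1'; python3 d.py .597 .2963 .022 -1.04
```

```text
time: 36.78
position: [0.5973, 0.2969, 0.0284]
tool_rot: [0.01, 1.0, 0.001, 0.0]
ft_force: [0.2, -1.1, -3.6]
grip_width: 0.0497
turn [ 0.02  0.   -0.01] shift [ 0.01 -0.02  0.16] pos [0.5973 0.2969 0.0284] yaw -1.11 F [ 0.2 -1.1 -3.6] M [0.02 0.01 0.04] grip 0.0497 t 36.775
```

```bash
python3 -m crank '0 0 0 0 0 0.11 1;0 0 0 0 0 0 1'; python3 d.py .597 .2963 .022 -1.04;python3 -m crank '0 0 0 0 0 0.06 1;0 0 0 0 0 0 1'; python3 d.py .597 .2963 .022 -1.04
```

```text
time: 37.02
position: [0.5975, 0.297, 0.024]
tool_rot: [0.01, 1.0, 0.001, 0.0]
ft_force: [-0.4, 0.4, -3.7]
grip_width: 0.0497
turn [ 0.02  0.01 -0.01] shift [ 0.01 -0.02  0.05] pos [0.5975 0.297  0.024 ] yaw -1.11 F [-0.4  0.4 -3.7] M [0.01 0.03 0.01] grip 0.0497 t 37.025
time: 37.28
position: [0.5983, 0.2973, 0.0225]
tool_rot: [0.01, 1.0, 0.001, 0.001]
ft_force: [0.7, 0.7, -3.5]
grip_width: 0.0495
turn [ 0.03  0.03 -0.01] shift [ 0.03 -0.02  0.01] pos [0.5983 0.2973 0.0225] yaw -1.1 F [ 0.7  0.7 -3.5] M [0.07 0.01 0.02] grip 0.0495 t 37.275
```

```bash
python3 -m crank '0 0.05 0 0.06 0 0.05 1;0 0 0 0 0 0 1'; python3 d.py .597 .2963 .022 -1.04;python3 -m crank '0 0.03 0 0.03 0 0.05 1;0 0 0 0 0 0 1'; python3 d.py .597 .2963 .022 -1.04
```

```text
time: 37.52
position: [0.5984, 0.2974, 0.0225]
tool_rot: [0.009, 1.0, 0.001, 0.002]
ft_force: [-0.4, 0.6, -4.1]
grip_width: 0.0495
turn [ 0.03  0.04 -0.01] shift [ 0.03 -0.03  0.01] pos [0.5984 0.2974 0.0225] yaw -1.08 F [-0.4  0.6 -4.1] M [-0.02  0.01 -0.02] grip 0.0495 t 37.525
time: 37.78
position: [0.5984, 0.2975, 0.0224]
tool_rot: [0.009, 1.0, 0.002, 0.002]
ft_force: [-0.1, -0.3, -4.4]
grip_width: 0.0496
turn [ 0.04  0.04 -0.  ] shift [ 0.03 -0.03  0.01] pos [0.5984 0.2975 0.0224] yaw -1.06 F [-0.1 -0.3 -4.4] M [-0.03  0.02 -0.04] grip 0.0496 t 37.775
```

```bash
python3 -m crank '0.04 0.06 0 0.08 -0.03 0.07 1;0 0 0 0 0 0 1'; python3 d.py .597 .2963 .022 -1.04;python3 -m crank '0 0.08 0 0.08 0 0.05 1;0 0 0 0 0 0 1'; python3 d.py .597 .2963 .022 -1.04
```

```text
time: 38.02
position: [0.5984, 0.2976, 0.0224]
tool_rot: [0.009, 1.0, 0.001, 0.003]
ft_force: [-0.2, -0.7, -3.2]
grip_width: 0.0497
turn [ 0.03  0.07 -0.  ] shift [ 0.03 -0.03  0.01] pos [0.5984 0.2976 0.0224] yaw -1.05 F [-0.2 -0.7 -3.2] M [-0.05  0.14  0.  ] grip 0.0497 t 38.025
time: 38.28
position: [0.5983, 0.2977, 0.0223]
tool_rot: [0.009, 1.0, 0.001, 0.003]
ft_force: [-1.1, 0.8, -1.7]
grip_width: 0.0495
turn [0.03 0.06 0.  ] shift [ 0.03 -0.04  0.01] pos [0.5983 0.2977 0.0223] yaw -1.02 F [-1.1  0.8 -1.7] M [-0.02  0.19  0.02] grip 0.0495 t 38.275
```

Contact is starting: the force is easing and the moment rising. Levelling, then releasing.

```bash
python3 -m crank '0.03 0.1 0 0.06 -0.02 0 1;0 0 0 0 0 0 1'; python3 d.py .597 .2963 .022 -1.04
```

```text
time: 38.52
position: [0.5966, 0.2972, 0.0222]
tool_rot: [0.009, 1.0, 0.0, -0.001]
ft_force: [0.3, -1.0, 4.1]
grip_width: 0.0498
turn [ 0.01 -0.02  0.01] shift [-0.01 -0.02  0.01] pos [0.5966 0.2972 0.0222] yaw -1.01 F [ 0.3 -1.   4.1] M [-0.24 -0.06  0.05] grip 0.0498 t 38.525
```

```bash
python3 -m crank '0 0 0 0 0 0 -0.2;0 0 0 0 0 0 -0.4;0 0 0 0 0 0 -0.6;0 0 0 0 0 0 -0.6'; python3 d.py .597 .2963 .1 -1.04;  python3 -m crank '0 0 0 0 0 -0.3 -0.6;0 0 0 0 0 -0.6 -0.6;0 0 0 0 0 -0.9 -0.6;0 0 0 0 0 -1 -1;0 0 0 0 0 -1 -1'; python3 d.py .5709 -.3026 .18 -1.65
python3 - <<'E'
from ovl import *
show("","pics/p11.png",[(rect(.5969,.2963,-.0181,.164,.064,.017),(255,0,0)),(rect(.597,.297,-.018,.15,.05,.035),(0,0,255))],[.59,.26,.03],(50,45),7)
E
```

```text
time: 39.02
position: [0.5936, 0.297, 0.0205]
tool_rot: [0.009, 1.0, -0.0, -0.004]
ft_force: [-0.7, 0.4, -0.1]
grip_width: 0.068
turn [-0.  -0.1  0. ] shift [-0.07 -0.02 -1.99] pos [0.5936 0.297  0.0205] yaw -1.03 F [-0.7  0.4 -0.1] M [0.01 0.02 0.04] grip 0.068 t 39.025
time: 39.65
position: [0.5927, 0.2963, 0.1757]
tool_rot: [0.009, 1.0, -0.001, -0.008]
ft_force: [1.0, 0.4, 0.2]
grip_width: 0.0814
turn [-0.03 -0.18  0.12] shift [  0.27 -14.98  -0.07] pos [0.5927 0.2963 0.1757] yaw -1.05 F [1.  0.4 0.2] M [ 0.05 -0.05 -0.01] grip 0.0814 t 39.65
```

View pics/p11.png

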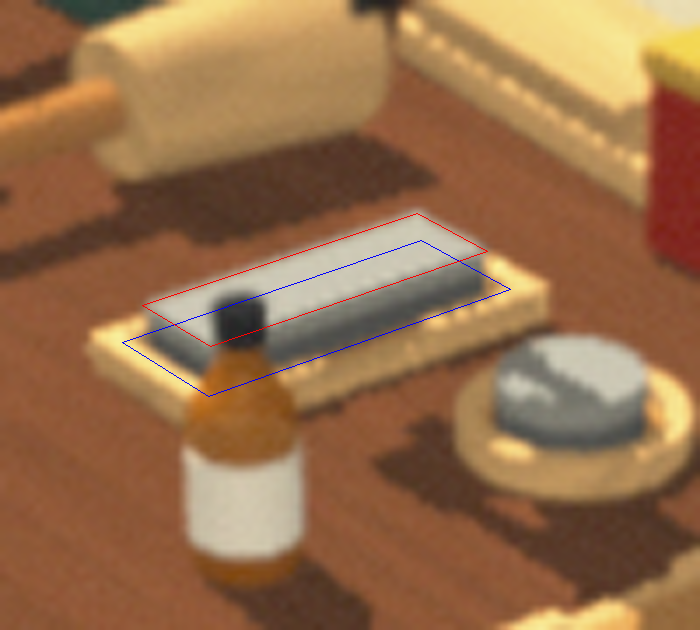

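The middle stone lies flat in its case and matches its predicted outline at (143..487, 213..345). Now the long stone.

```bash
python3 -m crank '0 -0.18 0.05 0 -1 -0.2 -1;0 0 0 0 -1 0 -1;0 0 0 0 -1 0 -1;0 0 0 0 -1 0 -1;0 0 0 0 -1 0 -1';python3 -m crank '0 0 0 0 -1 0 -1;0 0 0 0 -1 0 -1;0 0 0 0 -1 0 -1;0 0 0 0 -1 0 -1;0 0 0 0 -1 0 -1';  python3 d.py .5709 -.3026 .18 -1.65
```

```text
time: 40.33
position: [0.5946, 0.0961, 0.198]
tool_rot: [0.008, 1.0, 0.002, 0.013]
ft_force: [-0.2, -0.9, 0.1]
grip_width: 0.0872
time: 40.95
position: [0.5915, -0.1106, 0.2018]
tool_rot: [0.008, 1.0, 0.001, 0.016]
ft_force: [-0.2, 0.6, -0.9]
grip_width: 0.0867
turn [0.03 0.37 0.15] shift [ 0.46 -4.81  0.52] pos [ 0.5915 -0.1106  0.2018] yaw -0.91 F [-0.2  0.6 -0.9] M [-0.02 -0.01  0.07] grip 0.0867 t 40.95
```

```bash
python3 -m crank '0 0.37 0.1 0.2 -1 0 -1;0 0 0 0.1 -1 0 -1;0 0 0 0.1 -1 0.1 -1;0 0 0 0.1 -1 0.1 -1;0 0 0 0 -0.6 0 -1';python3 -m crank '0 0 0 0 0 0 -1';  python3 d.py .5709 -.3026 .08 -1.65
```

```text
time: 41.58
position: [0.5667, -0.3017, 0.1973]
tool_rot: [0.013, 1.0, -0.0, 0.002]
ft_force: [0.8, 1.3, 0.0]
grip_width: 0.0872
time: 41.7
position: [0.5668, -0.3032, 0.1978]
tool_rot: [0.015, 1.0, -0.0, 0.003]
ft_force: [-0.4, 1.0, 0.7]
grip_width: 0.0871
turn [-0.    0.07 -0.  ] shift [-0.08  0.02  2.94] pos [ 0.5668 -0.3032  0.1978] yaw -1.67 F [-0.4  1.   0.7] M [0.02 0.04 0.  ] grip 0.0871 t 41.7
```

```bash
python3 -m crank '0 0.07 0 -0.08 0 0.5 -1;0 0 0 0 0 0.7 -1;0 0 0 0 0 0.7 -1;0 0 0 0 0 0.7 -1;0 0 0 0 0 0 -1';  python3 d.py .5709 -.3026 .04 -1.65
```

```text
time: 42.32
position: [0.5712, -0.2929, 0.0873]
tool_rot: [0.011, 1.0, 0.003, -0.002]
ft_force: [0.6, 0.5, -0.9]
grip_width: 0.087
turn [ 0.07 -0.05  0.09] shift [-0.   -0.25  1.18] pos [ 0.5712 -0.2929  0.0873] yaw -1.21 F [ 0.6  0.5 -0.9] M [ 0.09  0.07 -0.03] grip 0.087 t 42.325
```

```bash
python3 -m crank '0.06 -0.04 0.09 0 -0.22 0.2 -1;0 0 0 0 0 0.2 -1;0 0 0 0 0 0.2 -1;0 0 0 0 0 0 -1';  python3 d.py .5709 -.3026 .04 -1.65
```

```text
time: 42.82
position: [0.5728, -0.3015, 0.0638]
tool_rot: [0.014, 1.0, -0.001, 0.001]
ft_force: [-0.1, 0.2, 1.0]
grip_width: 0.087
turn [-0.02  0.03  0.01] shift [ 0.05 -0.03  0.59] pos [ 0.5728 -0.3015  0.0638] yaw -1.58 F [-0.1  0.2  1. ] M [0.02 0.   0.01] grip 0.087 t 42.825
```

```bash
python3 -m crank '0 0.03 0 0.05 -0.03 0.4 -1;0 0 0 0 0 0.4 -1;0 0 0 0 0 0 -1';  python3 d.py .5709 -.3026 .011 -1.65
```

```text
time: 43.2
position: [0.5707, -0.3031, 0.0298]
tool_rot: [0.014, 1.0, -0.001, -0.0]
ft_force: [-0.3, -0.3, 0.4]
grip_width: 0.0872
turn [-0.03  0.    0.01] shift [-0.01  0.01  0.47] pos [ 0.5707 -0.3031  0.0298] yaw -1.6 F [-0.3 -0.3  0.4] M [0.02 0.01 0.02] grip 0.0872 t 43.2
```

```bash
python3 -m crank '0 0 0 0 0 0.2 -1;0 0 0 0 0 0.2 -1;0 0 0 0 0 0 -1';  python3 d.py .5709 -.3026 .011 -1.65
```

```text
time: 43.58
position: [0.5708, -0.3032, 0.0125]
tool_rot: [0.014, 1.0, -0.001, 0.0]
ft_force: [-0.2, 0.6, -0.2]
grip_width: 0.0873
turn [-0.03  0.    0.01] shift [-0.    0.02  0.04] pos [ 0.5708 -0.3032  0.0125] yaw -1.61 F [-0.2  0.6 -0.2] M [0.02 0.04 0.01] grip 0.0873 t 43.575
```

```bash
python3 -m crank '0 0 0 0 0 0 1;0 0 0 0 0 0 1;0 0 0 0 0 0 1;0 0 0 0 0 0 1;0 0 0 0 0 0 1' 40;python3 -m crank '0 0 0 0 0 0 1;0 0 0 0 0 0 1;0 0 0 0 0 0 1' 50; python3 d.py .5709 -.3026 .011 -1.65
```

```text
time: 44.2
position: [0.5712, -0.3028, 0.0133]
tool_rot: [0.014, 1.0, -0.001, 0.0]
ft_force: [-0.1, 0.8, -0.7]
grip_width: 0.0594
time: 44.58
position: [0.5712, -0.3028, 0.0133]
tool_rot: [0.014, 1.0, -0.001, 0.0]
ft_force: [0.6, 1.1, 0.2]
grip_width: 0.0597
turn [-0.02  0.01  0.  ] shift [0.01 0.   0.06] pos [ 0.5712 -0.3028  0.0133] yaw -1.63 F [0.6 1.1 0.2] M [ 0.26 -0.11 -0.08] grip 0.0597 t 44.575
```

```bash
python3 -m crank '0 0 0 0 0 -0.2 1;0 0 0 0 0 -0.3 1;0 0 0 0 0 -0.6 1;0 0 0 0 0 -0.8 1;0 0 0 0 0 -0.8 1';python3 -m crank '0 0 0 0 0 -0.6 1;0 0 0 0 0 0 1'; python3 d.py .5384 -.0076 .15 -0.95
python3 - <<'E'
from ovl import *
show("","pics/p12.png",[],[.56,-.3,.1],(60,50),5)
E
```

```text
time: 45.2
position: [0.5662, -0.2998, 0.119]
tool_rot: [0.014, 1.0, 0.003, -0.006]
ft_force: [0.8, 0.5, -7.0]
grip_width: 0.0595
time: 45.45
position: [0.5674, -0.3009, 0.1471]
tool_rot: [0.014, 1.0, 0.001, -0.004]
ft_force: [1.1, 0.4, -6.9]
grip_width: 0.0593
turn [ 0.03 -0.09 -0.12] shift [ 0.93  7.31 -0.05] pos [ 0.5674 -0.3009  0.1471] yaw -1.57 F [ 1.1  0.4 -6.9] M [ 0.01 -0.05 -0.01] grip 0.0593 t 45.45
```

View pics/p12.png

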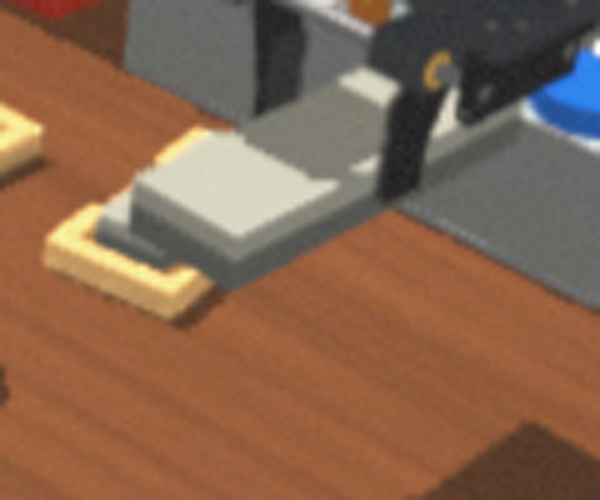

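The long stone is held level. Carrying it to its case.

```bash
python3 -m crank '0 -0.09 -0.03 0.13 0.6 0 1;0 0 -0.03 0.13 1 0 1;0 0 -0.03 0.13 1 0 1;0 0 0 0.13 1 0 1;0 0 0 0.13 1 0 1';python3 -m crank '0 0 0 0.13 1 0 1;0 0 0 0.1 0.8 0 1;0 0 0 0 0.5 0 1;0 0 0 0 0 0 1;0 0 0 0 0 0 1'; python3 d.py .5384 -.0076 .1 -0.95
```

```text
time: 46.12
position: [0.5394, -0.1123, 0.1391]
tool_rot: [0.013, 1.0, 0.005, -0.007]
ft_force: [-0.3, 0.2, -6.5]
grip_width: 0.0595
time: 46.75
position: [0.5252, -0.0129, 0.1337]
tool_rot: [0.011, 1.0, 0.007, -0.015]
ft_force: [-0.4, 0.4, -7.1]
grip_width: 0.0594
turn [ 0.15 -0.34 -0.05] shift [-0.35  0.13  0.84] pos [ 0.5252 -0.0129  0.1337] yaw -1.21 F [-0.4  0.4 -7.1] M [-0.02 -0.01  0.03] grip 0.0594 t 46.75
```

```bash
python3 -m crank '0.15 -0.34 -0.05 -0.35 0.13 0.2 1;0 0 0 0 0 0.3 1;0 0 0 0 0 0.3 1;0 0 0 0 0 0 1'; python3 d.py .5384 -.0076 .07 -0.95
```

```text
time: 47.25
position: [0.538, -0.0111, 0.0983]
tool_rot: [0.01, 1.0, -0.0, -0.002]
ft_force: [-1.3, 1.1, -7.0]
grip_width: 0.0595
turn [-0.01 -0.04 -0.04] shift [-0.01  0.09  0.71] pos [ 0.538  -0.0111  0.0983] yaw -1.17 F [-1.3  1.1 -7. ] M [0.   0.04 0.05] grip 0.0595 t 47.25
```

```bash
python3 -m crank '0 -0.04 -0.04 0 0.1 0.3 1;0 0 0 0 0 0.3 1;0 0 0 0 0 0.2 1;0 0 0 0 0 0 1'; python3 d.py .5384 -.0076 .045 -0.95
python3 - <<'E'
from ovl import *
ob=robot.get_obs();o=ob["position"]
show("","pics/p13.png",[(rect(.5384,-.0076,-.0166,.236,.096,.017),(255,0,0)),(rect(.5384,-.0076,-.0166,.214,.074,.017),(255,0,0)),(rect(o[0],o[1],-.018,.2,.06,o[2]-.0133),(0,0,255)),(rect(o[0],o[1],-.018,.2,.06,o[2]+.0147),(0,0,255))],[.54,0,.03],(60,50),6)
E
```

```text
time: 47.75
position: [0.5379, -0.0074, 0.064]
tool_rot: [0.009, 1.0, -0.0, -0.0]
ft_force: [-0.8, 1.2, -7.0]
grip_width: 0.0592
turn [-0.01 -0.01 -0.01] shift [-0.01 -0.01  0.47] pos [ 0.5379 -0.0074  0.064 ] yaw -0.99 F [-0.8  1.2 -7. ] M [ 0.09  0.05 -0.02] grip 0.0592 t 47.75
```

View pics/p13.png

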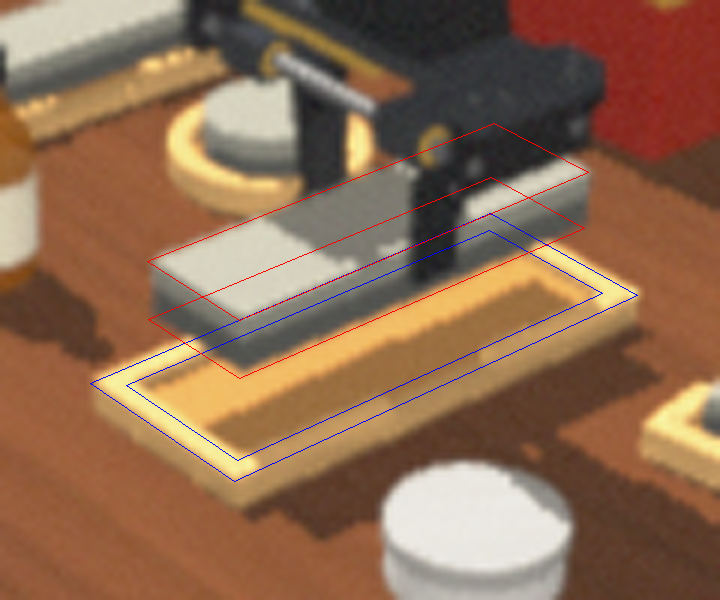

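The stone is level and centred over the recess, with the tin at (477,525) clear. Lowering.

```bash
python3 -m crank '0 0 0 0 0 0.25 1;0 0 0 0 0 0.25 1;0 0 0 0 0 0.15 1;0 0 0 0 0 0 1'; python3 d.py .5384 -.0076 .0235 -0.95
```

```text
time: 48.3
position: [0.5392, -0.0076, 0.037]
tool_rot: [0.009, 1.0, -0.001, 0.001]
ft_force: [-0.4, -0.1, -7.5]
grip_width: 0.0592
turn [-0.01  0.02 -0.01] shift [0.02 0.   0.34] pos [ 0.5392 -0.0076  0.037 ] yaw -0.99 F [-0.4 -0.1 -7.5] M [0.04 0.01 0.03] grip 0.0592 t 48.3
```

```bash
python3 -m crank '0 0.02 0 0.02 0 0.15 1;0 0 0 0 0 0.12 1;0 0 0 0 0 0 1'; python3 d.py .5384 -.0076 .0235 -0.95
```

```text
time: 48.68
position: [0.5387, -0.0077, 0.0257]
tool_rot: [0.009, 1.0, -0.001, 0.0]
ft_force: [-0.5, 0.7, -6.4]
grip_width: 0.0596
turn [-0.02  0.01 -0.01] shift [0.01 0.   0.05] pos [ 0.5387 -0.0077  0.0257] yaw -0.99 F [-0.5  0.7 -6.4] M [ 0.03  0.02 -0.02] grip 0.0596 t 48.675
```

```bash
python3 -m crank '0 0 0 0.01 0 0.06 1;0 0 0 0 0 0 1'; python3 d.py .5384 -.0076 .0235 -0.95;python3 -m crank '0 0 0 0.03 0 0.06 1;0 0 0 0 0 0 1'; python3 d.py .5384 -.0076 .0235 -0.95
```

```text
time: 48.92
position: [0.5387, -0.0078, 0.0234]
tool_rot: [0.009, 1.0, -0.001, 0.001]
ft_force: [0.4, -0.0, -7.3]
grip_width: 0.0592
turn [-0.02  0.02 -0.01] shift [ 0.01  0.01 -0.  ] pos [ 0.5387 -0.0078  0.0234] yaw -0.98 F [ 0.4 -0.  -7.3] M [ 0.08  0.06 -0.02] grip 0.0592 t 48.925
time: 49.18
position: [0.539, -0.0078, 0.0238]
tool_rot: [0.009, 1.0, -0.001, 0.003]
ft_force: [-0.2, 0.1, -7.8]
grip_width: 0.0596
turn [-0.02  0.07 -0.01] shift [0.01 0.01 0.01] pos [ 0.539  -0.0078  0.0238] yaw -0.99 F [-0.2  0.1 -7.8] M [0.08 0.   0.  ] grip 0.0596 t 49.175
```

```bash
python3 -m crank '-0.02 0.1 0 0.06 0 0.05 1;0 0 0 0 0 0 1'; python3 d.py .5384 -.0076 .0235 -0.95;python3 -m crank '0 0.03 0 0.03 0 0.06 1;0 0 0 0 0 0 1'; python3 d.py .5384 -.0076 .0235 -0.95
```

```text
time: 49.42
position: [0.5386, -0.0079, 0.0233]
tool_rot: [0.009, 1.0, -0.0, 0.001]
ft_force: [0.3, -0.0, -6.7]
grip_width: 0.0594
turn [-0.01  0.02 -0.01] shift [ 0.01  0.01 -0.01] pos [ 0.5386 -0.0079  0.0233] yaw -1.0 F [ 0.3 -0.  -6.7] M [ 0.07  0.11 -0.03] grip 0.0594 t 49.425
time: 49.68
position: [0.5387, -0.0079, 0.0234]
tool_rot: [0.009, 1.0, -0.001, 0.001]
ft_force: [-0.2, 0.4, -7.2]
grip_width: 0.0595
turn [-0.01  0.03 -0.01] shift [ 0.01  0.01 -0.  ] pos [ 0.5387 -0.0079  0.0234] yaw -1.0 F [-0.2  0.4 -7.2] M [ 0.03 -0.01  0.01] grip 0.0595 t 49.675
```

```bash
python3 -m crank '0 0.05 0 0.05 0 0.07 1;0 0 0 0 0 0 1'; python3 d.py .5384 -.0076 .0235 -0.95;python3 -m crank '0 0.05 0 0.05 0 0.07 1;0 0 0 0 0 0 1'; python3 d.py .5384 -.0076 .0235 -0.95
```

```text
time: 49.92
position: [0.5388, -0.008, 0.0234]
tool_rot: [0.009, 1.0, -0.001, 0.001]
ft_force: [-0.4, -0.2, -7.1]
grip_width: 0.0595
turn [-0.02  0.03 -0.01] shift [ 0.01  0.01 -0.  ] pos [ 0.5388 -0.008   0.0234] yaw -1.01 F [-0.4 -0.2 -7.1] M [0.05 0.06 0.  ] grip 0.0595 t 49.925
time: 50.18
position: [0.5388, -0.0081, 0.0233]
tool_rot: [0.009, 1.0, -0.001, 0.002]
ft_force: [0.2, -0.2, -6.7]
grip_width: 0.0595
turn [-0.02  0.04 -0.02] shift [ 0.01  0.01 -0.  ] pos [ 0.5388 -0.0081  0.0233] yaw -1.04 F [ 0.2 -0.2 -6.7] M [0.02 0.11 0.03] grip 0.0595 t 50.175
```

```bash
python3 -m crank '0 0.07 0 0.04 0 0.1 1;0 0 0 0 0 0 1'; python3 d.py .5384 -.0076 .0235 -0.95;python3 -m crank '0 0.08 0 0.05 0 0.1 1;0 0 0 0 0 0 1'; python3 d.py .5384 -.0076 .0235 -0.95
```

```text
time: 50.42
position: [0.5388, -0.0081, 0.0235]
tool_rot: [0.009, 1.0, -0.001, 0.001]
ft_force: [-0.5, 0.1, -7.3]
grip_width: 0.0599
turn [-0.03  0.02 -0.02] shift [0.01 0.01 0.  ] pos [ 0.5388 -0.0081  0.0235] yaw -1.05 F [-0.5  0.1 -7.3] M [0.08 0.04 0.1 ] grip 0.0599 t 50.425
time: 50.68
position: [0.5389, -0.0082, 0.0234]
tool_rot: [0.009, 1.0, -0.001, -0.0]
ft_force: [-0.8, 0.1, -6.7]
grip_width: 0.0593
turn [-0.03 -0.01 -0.03] shift [ 0.01  0.02 -0.  ] pos [ 0.5389 -0.0082  0.0234] yaw -1.08 F [-0.8  0.1 -6.7] M [ 0.    0.03 -0.02] grip 0.0593 t 50.675
```

```bash
python3 -m crank '0 0 0 0 0 0.04 1'; python3 d.py .5384 -.0076 .0235 -0.95; python3 -m crank '0 0 0 0 0 0.04 1'; python3 d.py .5384 -.0076 .0235 -0.95
```

```text
time: 50.8
position: [0.5391, -0.0083, 0.0231]
tool_rot: [0.01, 1.0, -0.001, -0.0]
ft_force: [-4.4, 1.3, 26.5]
grip_width: 0.0598
turn [-0.03 -0.   -0.03] shift [ 0.02  0.02 -0.01] pos [ 0.5391 -0.0083  0.0231] yaw -1.09 F [-4.4  1.3 26.5] M [0.62 0.74 0.  ] grip 0.0598 t 50.8
time: 50.92
position: [0.5391, -0.0083, 0.0231]
tool_rot: [0.01, 1.0, -0.001, -0.0]
ft_force: [-4.7, 0.9, 22.7]
grip_width: 0.0597
turn [-0.03 -0.   -0.03] shift [ 0.02  0.02 -0.01] pos [ 0.5391 -0.0083  0.0231] yaw -1.1 F [-4.7  0.9 22.7] M [0.68 0.72 0.12] grip 0.0597 t 50.925
```

That explains it: the stone is on the floor, and each hold row relaxes the contact because it re-targets the measured pose. Releasing.

```bash
python3 -m crank '0 0 0 0 0 0 -0.5;0 0 0 0 0 0 -0.6;0 0 0 0 0 0 -0.8;0 0 0 0 0 0 -0.8'; python3 d.py .5384 -.0076 .0235 -0.95;  python3 -m crank '0 0 0 0 0 -0.3 -0.8;0 0 0 0 0 -0.6 -0.8;0 0 0 0 0 -0.9 -0.8;0 0 0 0 0 -1 -1;0 0 0 0 0 -1 -1'; python3 d.py .5384 -.0076 .2 -0.95
```

```text
time: 51.42
position: [0.5389, -0.0089, 0.0212]
tool_rot: [0.01, 1.0, -0.001, -0.001]
ft_force: [0.2, -0.4, -0.0]
grip_width: 0.0764
turn [-0.03 -0.02 -0.03] shift [ 0.01  0.03 -0.06] pos [ 0.5389 -0.0089  0.0212] yaw -1.12 F [ 0.2 -0.4 -0. ] M [0.02 0.04 0.02] grip 0.0764 t 51.425
time: 52.05
position: [0.537, -0.008, 0.1761]
tool_rot: [0.01, 1.0, -0.001, -0.005]
ft_force: [0.9, -0.6, -0.2]
grip_width: 0.086
turn [-0.02 -0.11 -0.04] shift [-0.03  0.01 -0.6 ] pos [ 0.537  -0.008   0.1761] yaw -1.13 F [ 0.9 -0.6 -0.2] M [ 0.02 -0.05 -0.02] grip 0.086 t 52.05
```

```bash
python3 -m crank '0 0 0 0 -1 -0.5 -1;0 0 0 0 -1 -0.5 -1;0 0 0 0 -1 -0.5 -1;0 0 0 0 -1 -0.5 -1;0 0 0 0 -1 0 -1';python3 -m crank '0 0 0 0.5 -1 0 -1;0 0 0 0.7 -1 0 -1;0 0 0 0.7 -1 0 -1;0 0 0 0.7 -1 0 -1;0 0 0 0.7 -1 0 -1'; python3 -m crank '0 0 0 0.7 -1 0 -1;0 0 0 0.7 -1 0 -1;0 0 0 0.7 -1 0 -1;0 0 0 0 0 0 -1'
python3 - <<'E'
from h import *
for n in("side","top"):
    p=viewer.camera(n); cv2.imwrite(f"pics/f{n}.png",cv2.resize(p["img"][90:330,90:490,::-1] if n=="top" else p["img"][150:330,180:480,::-1],None,fx=2,fy=2,interpolation=cv2.INTER_CUBIC))
    for k in("oil_bottle","wax_tin"): print(n,k,[(d["score"],world(p,d["at"]).round(3)) for d in spotter.boxes_of(k,p)])
print(robot.get_obs()["ft_force"])
E
```

```text
time: 52.68
position: [0.535, -0.2105, 0.2679]
tool_rot: [0.006, 1.0, -0.003, 0.001]
ft_force: [0.4, -0.1, -0.9]
grip_width: 0.0874
time: 53.3
position: [0.3973, -0.4145, 0.2732]
tool_rot: [0.005, 1.0, -0.005, 0.003]
ft_force: [1.3, -0.1, 0.3]
grip_width: 0.0873
time: 53.8
position: [0.3059, -0.539, 0.2766]
tool_rot: [0.008, 1.0, -0.006, 0.004]
ft_force: [-0.2, 1.1, 0.2]
grip_width: 0.0865
side oil_bottle [(0.76, array([0.451, 0.153, 0.058]))]
side wax_tin [(0.77, array([ 0.454, -0.153,  0.026])), (0.41, array([0.452, 0.153, 0.06 ]))]
top oil_bottle [(0.93, array([0.454, 0.159, 0.079]))]
top wax_tin [(0.85, array([ 0.467, -0.147,  0.025])), (0.26, array([ 0.653, -0.141,  0.016]))]
[ 0.65130821 -0.06878771  1.04001796]
```

View pics/ftop.png

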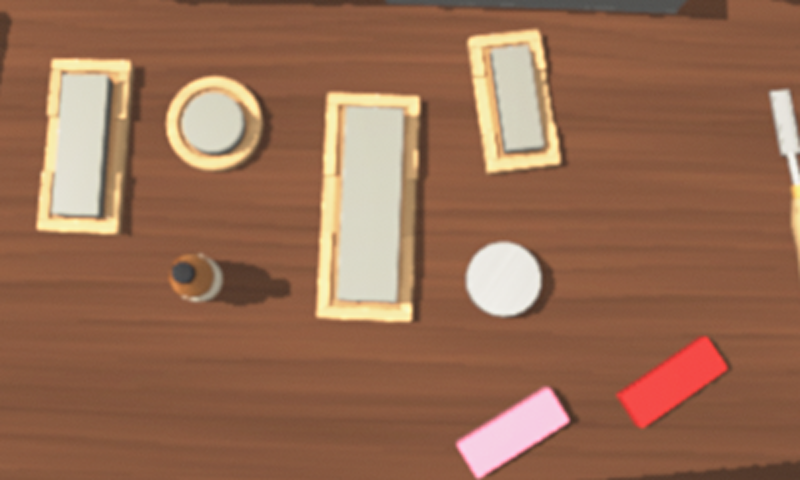

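View pics/fside.png

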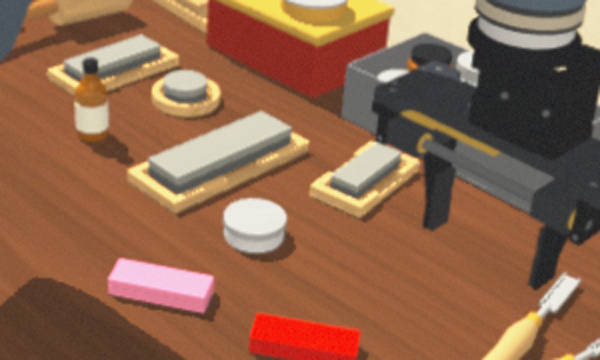

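All four stones lie flat inside their recesses: mid (82,145), round (213,122), long (370,205) and short (516,98). The bottle and tin are where they were.

```bash
python3 -c "
from rig import robot
print(robot.get_obs()['time'],robot.get_obs()['joint_velocities'].round(3)); print(robot.hand_in())"
```

```text
54.1 [ 0.001  0.002 -0.003  0.    -0.003 -0.001]
the job is handed in; nothing more can be done
None
```

All four stones are in their own cases, taken from the top down: round, short, middle, long. Each was lowered to the recess floor before release. The job was handed in at 54 s with the arm clear of everything.

- **Placement:** The last top and side pictures show every stone flat inside its recess. Side-view overlays taken after the round, short and middle placements matched the predicted resting heights. The long stone was checked by a 26 N reading against the floor before release and by the last pictures.
- **Oil bottle, wax tin and decoys:** The bottle and tin were found within about 5 mm of their first positions, which is about the detector's noise. The pink and red look-alikes were not touched.
- **What disagreed:**
  - During lowering, the force reading often stayed at the stone's weight although the stone had reached the floor. A hold row re-targets the measured pose, which probably relaxes the contact. I therefore repeated some small downward steps, so a stone may have settled up to about 0.5 mm on release.
  - When the round stone was released, the fingers seem to have rested on its fixed case's rim, reading about 4 N.

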